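Unhook the drilling template and stand it in its rest

TASK

Take the plywood drilling template off the barbed hook: raise it, lean it so that its slot clears the barb, and back it off over the tip without forcing it. Then stand it in the slot of the wooden rest, upright with its hanging slot at the top and its lower edge down on the slot's floor, about midway along the rest, and let go. Leave the other things on the table where they are.

Things in the scene. Friction and masses are not known exactly. Their poses are not given: they have to be found in the camera images.
- template_center (a point): plywood drilling template: flat plate 150 x 120 x 10 mm, 0.1 to 0.2 kg, hanging upright on the hook. The point is the plate's centre. Its x axis runs along the 150 mm width (about away from the robot), y through the 10 mm thickness, z up along the 120 mm height. Its side edges can be gripped across the thickness, clear of the hook. Three small drill holes lie 30 mm below the point.
- template_slot (a point): centre of the template's oblong hanging slot, cut right through the plate, 32 mm above its centre along its z: 36 mm along x, 28 mm along z; 14 mm of wood is left above it. At the start the top of the slot rests on the hook's level rod, about 23 to 37 mm behind the bend (on the post side). Axes as the plate's.
- template: the same template; origin at the middle of its lower edge, 60 mm below its centre, axes as at the centre
- hook_stand: steel hook stand, bolted down; foot plate 90 x 130 x 12 mm, origin under its centre, z up, hook pointing along its own -y ('outward'). A 10 mm post at y = +50 mm bends over into a level rod 8 mm thick (axis 200 mm above the table, in the plane x = 0) that runs outward. Nothing rises above the rod but the barbed end, which tops out 33 mm above the rod's axis.
- hook_bend (a point): point on the rod's axis at x = 0, y = -15 mm, z = 200 mm of the hook stand, where the 8 mm rod turns up by 45 degrees; from here it rises outward (-y of the stand) and up for 42 mm to the tip. Axes as the stand's.
- hook_tip (a point): tip of the hook, on the rod's axis, 29.7 mm outward (-y) from and 29.7 mm above the bend. A 6 mm thick barb runs from it back towards the post. Square to the rise, rod and barb measure 21 mm, but over 30 mm upright: the slot does not pass upright, but passes easily leaning about 45 degrees, top towards the post, lower edge swung outward, drawn off outward and up along the rise. Axes as the stand's.
- barb_end (a point): free end of the barb, on its axis: 26.9 mm back (+y of the stand) from the tip and 7.1 mm lower, so above the bend. The slot's top must pass over it while the slot's bottom stays below the rod. Axes as the stand's.
- rest_slot (a point): wooden rest fixed to the table: block 110 mm along its x (about away from the robot), 90 mm along y, 60 mm high, with a straight open-ended slot along x through its middle, 18 mm wide, 42 mm deep, mouth edges bevelled. The point is the middle of the slot's floor, 18 mm above the table; z up.
- knob: loose blue dome grip, 69 mm across, 56 mm high, bystander; origin under its centre
- stone: loose grey oilstone 50 x 150 x 24 mm, bystander; origin under its centre
- grip: loose black ribbed side handle 39 x 147 x 34 mm, bystander; origin under its centre
- tape: loose roll of black tape, 61 mm across, 18 mm high, bystander; origin under its centre
- tin: loose round dark tin, 72 mm across, 24 mm high, bystander; origin under its centre

How it is judged:
By the outcome, as a careful person would: the job done as asked, in the order asked, and still so for the second after the job is handed in, with the robot touching nothing.
It also fails if it takes over 45 s, if anything falls off the work surface, if the arm or the gripper's body presses on something with over 40 N, if the wrist force passes 120 N, or if a joint passes its speed limit or range.

ROBOT

A 7-joint arm with a two-finger parallel gripper is mounted at the origin on a cart in front of the work surface, level with it; the furniture and walls round the work are solid. World frame = base frame: x ahead of the robot, y to its left, z up, the work surface at z = 0. Lengths are in m, angles in rad, forces in N, time in s.
With the tool pointing down it reaches from about 0.4 to 0.875 m from the base axis. Payload 19.3 kg.
Tool frame: the origin (TCP) lies midway between the tips of the shut fingers; the grasp point (between the pads) lies 19 mm behind it; z points along the fingers, y is the line along which they close (so a half turn about z gives the same grasp; the last joint's range is limited). The gripper opens to 85 mm and grips with 20 to 120 N. Pads are 22 mm wide; open, the fingers measure 114 mm over their backs; the gripper's body (76 mm by 85 mm) begins 54 mm behind the grasp point. The pads swing forward as they close: fully open they stand 13 mm farther back than shut.
Start: joints at [-1.241, 0.521, -0.036, 1.599, 0.021, 1.021, -0.113], TCP at [0.243, 0.576, 0.231] pointing down, gripper open.
Joint ranges: [-2.91, 2.91], [-0.3, 2.13], [-1.5, 1.42], [0.17, 2.43], [-1.26, 4.41], [0.16, 1.93], [-2.52, 2.52]. Speed limits (rad/s): [1.89, 1.89, 2.39, 2.39, 3.01, 3.01, 3.01].

INTERFACE

Orientations are given as a unit quaternion [x, y, z, w].
In Python, from workcell import monitor, vision, workorder gives the robot as it stands.
- The arm moves only by the tool apply_moves, never from a script. Its argument "targets" is a list of rows, each an object of numbers: "dx", "dy", "dz": the shift along the tool's x, y, z normalised to -1 to 1, where 1 is 100 mm; "yaw": the turn about the tool's z normalised to -1 to 1, where 1 is pi rad. In form: [{"dx": .., "dy": .., "dz": .., "yaw": ..}, ...]. A call has exactly 8 rows; each row shifts and turns the commanded pose from where the row before left it, along the tool's axes as they then stand; what a row does not reach is not made up. A row lasts 1/10 s, in which the tool goes at most 50 mm and 8.59 degrees, less where a joint would pass 70% of its speed; a pose out of reach is approached as far as the arm can. A call with a number of a shift or a turn outside -1 to 1 is refused whole. A call with a gripper value outside its range is refused whole. "fingers" is the opening in per cent of the stroke, from 0 (shut) to 100 (fully open), set as the call begins (left out, the last holds). The fingers move at their own pace and stop on an object; "grip_force" is the grip in N (left out, the last holds). Time passes only in rows, so rows that do not move let the fingers close, or fill a call up. It gives the time, the measured TCP pose, the force, the opening and the grip force at its end, in the units of the state.
- monitor.state(): the state, without advancing time (a new reading comes with each control period).
- vision.get_image(name): name is "scene" or "side" or "wrist"; returns a dict with "pixels" (420x560x3 uint8, red, green, blue), "depth" (420x560 float32, m along the optical axis (not along the pixel's ray), 0 where there is no reading), "intrinsics" (3x3 intrinsics, pixels), "k1" (the pictures are not rectified: a ray, as slopes to the right and down, at radius r is drawn at 1 + k1 r^2 times it, then the intrinsics apply), "extrinsics" (4x4, takes a point from camera to world coordinates). Camera axes: x right, y up, looking along -z (the intrinsics and any distortion apply to the point x, -y, -z); pixel columns grow to the right and rows downward; lengths in m; the calibration is good to about 2 mm. A picture is of the moment at which its call begins.
- workorder.sign_off(): hands the job in; it is judged then, once.
Trained networks look in the newest picture that a camera, given by its name, has taken for a name from the list of things; names that differ only in an ending like _2 or _b are one class to them, and where a whole thing is asked for, a point or a joint stands for the part that bears it (a point fixed in the world has none). Each returns a list of dicts, best first, with "confidence" (0 to 1); they miss things now and then, are a little off and sometimes report something else, mostly with a low value. They report only what shows in the picture. A call takes as long as a camera call.
- vision.find_in(camera, thing): "at" ([x, y, z] in m, in the coordinates of the camera as it stood for that picture, good to about 4 mm: the middle of the surface that is visible of it).
- vision.masks_of(camera, thing): "pixels" (420x560 bool, what is visible of it).
- vision.mark_of(camera, thing): "at" ([x, y, z] in m, in the coordinates of the camera as it stood for that picture, good to about 4 mm: a listed point, or the origin of a listed thing).
The state is a dict: "time": time; "joint_positions": joint angles; "joint_velocities": joint speeds; "tau": joint torques, N m; "position": TCP position; "tool_rot": TCP orientation; "wrist_force": force on the tool from outside, world axes, zero at the start; "moment": the same for the moment, N m; "opening": finger opening in m; "finger_force": force on a finger pad.
Only numpy, scipy, OpenCV 4.12 (cv2) and the standard library are available. Lean on these libraries where they do the work, as an engineer would, in place of code of your own. Each camera call takes 0.05 s, during which the arm holds its last target. There are 200 camera calls.

## Working session

There is one attempt and no reset: what is moved stays moved. The work goes in short steps, Python scripts to look and compute and a tool call to move; the robot and the scene stay as the last step left them, time stands still between calls to the robot, and variables do not carry over. Pictures are saved under pics/ and viewed, at most 10 in all, crops included, and the job is handed in when it is done.

Besides the shell and the picture viewer there is one more tool, called by a JSON object that holds its "name" and its "arguments", one argument or row to a line. apply_moves: Moves the arm, as the interface text tells. Its arguments: {"type":"object","properties":{"targets":{"type":"array","items":{"type":"object","properties":{"dx":{"type":"number"},"dy":{"type":"number"},"dz":{"type":"number"},"yaw":{"type":"number"}}}},"fingers":{"type":"number"},"grip_force":{"type":"number"}},"required":["targets"]}

```bash
ls; mkdir -p pics; cat > h.py <<'E'
import numpy as np, cv2
from workcell import monitor, vision, workorder
def w(cam_img, p): 
    E=np.array(cam_img["extrinsics"]); return E[:3,:3]@np.array(p)+E[:3,3]
def save(im,n): cv2.imwrite(f"pics/{n}.png", im["pixels"][:,:,::-1])
E
python3 - <<'E'
from h import *
np.set_printoptions(precision=3,suppress=True)
print(monitor.state())
ims={}
for c in ("scene","side","wrist"):
    im=vision.get_image(c); save(im,c+"0"); print(c,np.array(im["extrinsics"]))
    for t in ("template_center","template_slot","hook_stand","hook_bend","hook_tip","barb_end","rest_slot","knob","stone","grip","tape","tin"):
        r=vision.mark_of(c,t)
        for q in r[:1]: print(c,t,round(q["confidence"],2),w(im,q["at"]))
cv2.imwrite("pics/both0.png",np.hstack([cv2.imread("pics/scene0.png"),cv2.imread("pics/side0.png")])[:, :, :])
b=cv2.imread("pics/both0.png"); cv2.imwrite("pics/both0.png",cv2.resize(b,(800,300),interpolation=cv2.INTER_AREA))
E
```

```text
pics
{'time': 0.0, 'joint_positions': array([-1.241,  0.522, -0.036,  1.6  ,  0.021,  1.021, -0.113]), 'joint_velocities': array([ 0.   , -0.   , -0.001, -0.001,  0.001,  0.001, -0.001]), 'tau': array([  0.001, -92.711,   1.98 , -36.991,   0.018,   0.008,   0.   ]), 'position': array([0.243, 0.575, 0.231]), 'tool_rot': array([ 0.199,  0.98 , -0.001, -0.   ]), 'wrist_force': array([ 0.049,  0.263, -0.247]), 'moment': array([-0.029, -0.001,  0.03 ]), 'finger_force': 0.0, 'opening': 0.08535996005052597}
scene [[ 0.721  0.348 -0.599 -0.4  ]
 [-0.693  0.38  -0.613 -0.984]
 [ 0.014  0.857  0.515  0.924]
 [ 0.     0.     0.     1.   ]]
scene template_center 0.79 [0.574 0.197 0.158]
scene template_slot 0.65 [0.572 0.198 0.16 ]
scene hook_stand 0.7 [ 0.58   0.184 -0.001]
scene hook_bend 0.56 [0.579 0.166 0.203]
scene hook_tip 0.6 [0.591 0.137 0.23 ]
scene barb_end 0.57 [0.583 0.163 0.224]
scene rest_slot 0.57 [ 0.562 -0.278  0.018]
scene knob 0.91 [ 0.42  -0.012 -0.003]
scene stone 0.96 [ 0.403  0.373 -0.   ]
scene grip 0.8 [ 0.416 -0.51  -0.001]
scene tape 0.6 [ 0.416  0.191 -0.002]
scene tin 0.67 [ 0.642 -0.461 -0.001]
side [[-0.998 -0.053  0.045  0.59 ]
 [ 0.064 -0.463  0.884  1.307]
 [-0.026  0.885  0.466  0.864]
 [ 0.     0.     0.     1.   ]]
side template_center 0.56 [0.577 0.199 0.158]
side template_slot 0.93 [0.576 0.199 0.193]
side hook_stand 0.79 [ 0.573  0.184 -0.   ]
side hook_bend 0.75 [0.583 0.175 0.2  ]
side hook_tip 0.61 [0.591 0.142 0.229]
side rest_slot 0.84 [ 0.559 -0.273  0.02 ]
side knob 0.78 [ 0.418 -0.012 -0.001]
side stone 0.87 [ 0.406  0.378 -0.002]
side grip 0.55 [ 0.418 -0.511 -0.   ]
side tape 0.67 [ 0.416  0.191 -0.003]
side tin 0.62 [ 0.645 -0.464  0.005]
wrist [[ 0.39  -0.88  -0.269  0.174]
 [ 0.921  0.373  0.114  0.605]
 [ 0.    -0.292  0.956  0.374]
 [ 0.     0.     0.     1.   ]]
wrist stone 0.9 [0.399 0.38  0.002]
wrist tape 0.47 [ 0.41   0.19  -0.002]
```

View pics/scene0.png

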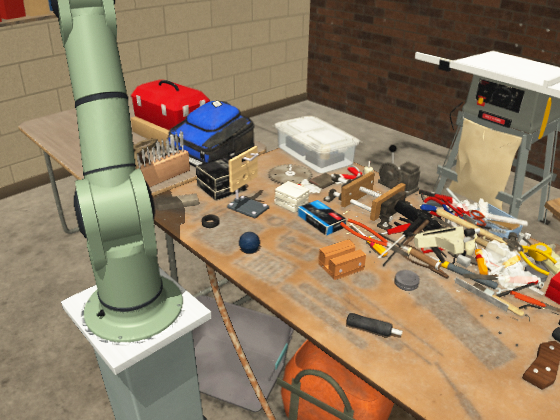

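View pics/side0.png

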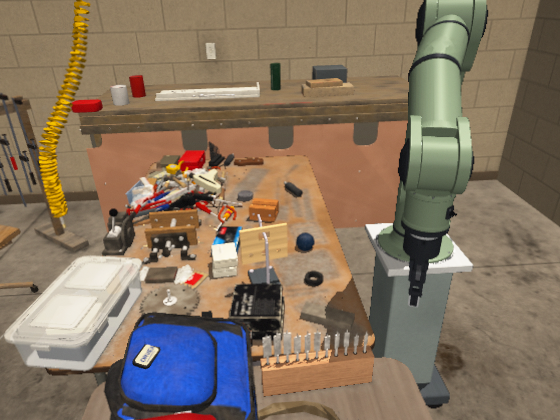

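The scene picture shows the robot at the left, the template on its hook at about (243,165), the rest at (342,258) and the bystanders around them. The side picture shows the template at (262,243), with the hook post in front of it. Next I need the plate and rest headings.

```bash
cat >> h.py <<'E'
np.set_printoptions(precision=4,suppress=True)
def cloud(im,mask):
    K=np.array(im["intrinsics"]);d=im["depth"];v,u=np.nonzero(mask&(d>0))
    pts=np.stack([u,v],1).astype(np.float64)[:,None]
    n=cv2.undistortPoints(pts,K,np.array([im["k1"],0,0,0.]))[:,0]
    z=d[v,u]; P=np.stack([n[:,0]*z,-n[:,1]*z,-z],1)
    E=np.array(im["extrinsics"]); return P@E[:3,:3].T+E[:3,3]
def seg(cam,thing):
    im=vision.get_image(cam); r=vision.masks_of(cam,thing)
    return (im,cloud(im,np.array(r[0]["pixels"]))) if r else (im,np.zeros((0,3)))
E
python3 - <<'E'
from h import *
for c in ("scene","side"):
    im,P=seg(c,"template")
    m=np.median(P,0); 
    for _ in range(4):
        Q=P[np.abs(P-m).max(1)<.12]; 
        U,S,V=np.linalg.svd(Q-Q.mean(0),full_matrices=False); n=V[2]; P=Q[np.abs((Q-Q.mean(0))@n)<.004]; m=P.mean(0)
    n=n*np.sign(n[1]); print(c,"template",len(P),"n",n,"mean",P.mean(0),"az x deg",np.degrees(np.arctan2(-n[0],n[1])))
    t=np.array([n[1],-n[0],0]);t/=np.linalg.norm(t); s=P@t; print("  along", np.percentile(s,[1,99]), "t.mid", t, "z",np.percentile(P[:,2],[1,99]))
    im,P=seg(c,"rest_slot"); Q=P[(P[:,2]>.054)&(P[:,2]<.068)]; print(c,"rest",len(P),len(Q),cv2.minAreaRect((Q[:,:2]*1000).astype(np.float32)))
    im,P=seg(c,"hook_stand"); Q=P[(P[:,2]>.005)&(P[:,2]<.02)]
    print(c,"foot",len(Q), cv2.minAreaRect((Q[:,:2]*1000).astype(np.float32)) if len(Q)>5 else 0)
    if c=="scene": print(cv2.minAreaRect((seg(c,"template_center")[1][:,:2]*1000).astype(np.float32)))
E
python3 - <<'E'
from h import *
im=vision.get_image("side"); save(im,"s1")
a=cv2.imread("pics/s1.png")[190:300,200:320]; 
im=vision.get_image("scene"); save(im,"c1")
b=cv2.imread("pics/c1.png")[135:225,190:280]; c=cv2.imread("pics/c1.png")[225:285,310:400]
f=lambda x,s: cv2.resize(x,s,interpolation=cv2.INTER_CUBIC)
cv2.imwrite("pics/crop1.png",np.hstack([f(a,(400,360)),f(b,(400,360))]))
E
```

```text
scene template 590 n [-0.2096  0.9776  0.0195] mean [0.5672 0.1894 0.1595] az x deg 12.101236362366151
  along [0.5272 0.6775] t.mid [0.9778 0.2096 0.    ] z [0.0996 0.2193]
scene rest 1341 548 ((559.768798828125, -275.43548583984375), (99.6722640991211, 113.37962341308594), 75.67652893066406)
scene foot 485 ((578.7655639648438, 177.80511474609375), (99.17801666259766, 134.41812133789062), 13.143289566040039)
((681.328125, 300.22027587890625), (434.53375244140625, 87.61638641357422), 44.50467300415039)
side template 1244 n [-0.2084  0.978   0.0019] mean [0.5761 0.2014 0.1624] az x deg 12.03081437532301
  along [0.5297 0.6776] t.mid [0.978  0.2084 0.    ] z [0.1007 0.2201]
side rest 582 248 ((560.0310668945312, -274.35638427734375), (102.88787841796875, 108.82906341552734), 72.9768295288086)
side foot 338 ((579.8607177734375, 164.2561798095703), (86.45611572265625, 95.40998840332031), 86.43685150146484)
```

View pics/crop1.png

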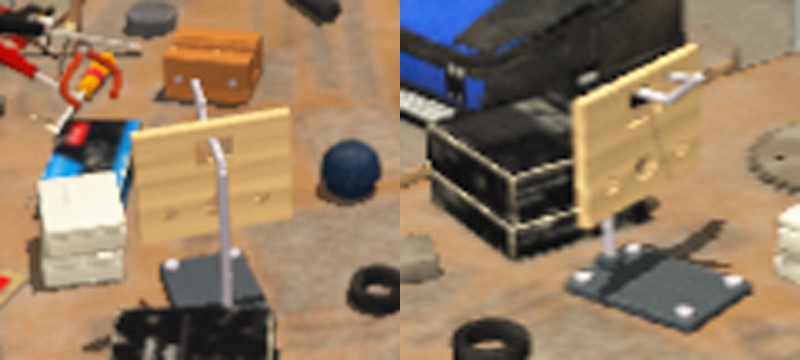

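Both views agree: the plate heading is about 12°, the rest about -15°, and the hook points to world -y. The moves give no direct tilt, so I'll first carry the tool up and forward in line with the plate. Then I'll see how the arm behaves at the edge of its reach.

```bash
cat >> h.py <<'E'
from scipy.spatial.transform import Rotation as Ro
import json
def plan(p,yaw_deg=0.,n=8,s=None):
    """n rows from the present pose to world p with a turn about tool z"""
    s=s or monitor.state(); R=Ro.from_quat(s["tool_rot"]); d=(np.array(p)-s["position"])/n; out=[]
    for i in range(n):
        l=R.inv().apply(d)*10; out.append(dict(dx=round(l[0],3),dy=round(l[1],3),dz=round(l[2],3),yaw=round(yaw_deg/180/n,4)))
        R=R*Ro.from_euler("z",yaw_deg/n,degrees=True)
    return out
def show(rows):
    for i in range(0,len(rows),8): print(json.dumps(rows[i:i+8]))
def pose(s=None):
    s=s or monitor.state(); M=Ro.from_quat(s["tool_rot"]).as_matrix()
    print("t",s["time"],"p",s["position"],"j",s["joint_positions"],"F",s["wrist_force"],"M",s["moment"],"open",s["opening"],"ff",s["finger_force"])
    print("x",M[:,0],"y",M[:,1],"z",M[:,2],"tilt",np.degrees(np.arccos(-M[2,2])),"az z",np.degrees(np.arctan2(M[1,2],M[0,2])))
E
python3 - <<'E'
from h import *
show(plan([.70,.15,.50],145.,24))
E
```

```text
[{"dx": -0.244, "dy": -0.089, "dz": -0.112, "yaw": 0.0336}, {"dx": -0.252, "dy": -0.063, "dz": -0.112, "yaw": 0.0336}, {"dx": -0.258, "dy": -0.036, "dz": -0.112, "yaw": 0.0336}, {"dx": -0.26, "dy": -0.009, "dz": -0.112, "yaw": 0.0336}, {"dx": -0.259, "dy": 0.019, "dz": -0.112, "yaw": 0.0336}, {"dx": -0.256, "dy": 0.046, "dz": -0.112, "yaw": 0.0336}, {"dx": -0.25, "dy": 0.072, "dz": -0.112, "yaw": 0.0336}, {"dx": -0.241, "dy": 0.098, "dz": -0.112, "yaw": 0.0336}]
[{"dx": -0.229, "dy": 0.123, "dz": -0.112, "yaw": 0.0336}, {"dx": -0.215, "dy": 0.147, "dz": -0.112, "yaw": 0.0336}, {"dx": -0.198, "dy": 0.168, "dz": -0.112, "yaw": 0.0336}, {"dx": -0.179, "dy": 0.188, "dz": -0.112, "yaw": 0.0336}, {"dx": -0.159, "dy": 0.206, "dz": -0.112, "yaw": 0.0336}, {"dx": -0.136, "dy": 0.222, "dz": -0.112, "yaw": 0.0336}, {"dx": -0.112, "dy": 0.235, "dz": -0.112, "yaw": 0.0336}, {"dx": -0.087, "dy": 0.245, "dz": -0.112, "yaw": 0.0336}]
[{"dx": -0.06, "dy": 0.253, "dz": -0.112, "yaw": 0.0336}, {"dx": -0.033, "dy": 0.258, "dz": -0.112, "yaw": 0.0336}, {"dx": -0.006, "dy": 0.26, "dz": -0.112, "yaw": 0.0336}, {"dx": 0.021, "dy": 0.259, "dz": -0.112, "yaw": 0.0336}, {"dx": 0.049, "dy": 0.256, "dz": -0.112, "yaw": 0.0336}, {"dx": 0.075, "dy": 0.249, "dz": -0.112, "yaw": 0.0336}, {"dx": 0.101, "dy": 0.24, "dz": -0.112, "yaw": 0.0336}, {"dx": 0.126, "dy": 0.228, "dz": -0.112, "yaw": 0.0336}]
```

{"name": "apply_moves", "arguments": {
  "targets": [
    {"dx": -0.24,"dy": -0.09,"dz": -0.2,"yaw": 0.0336},
    {"dx": -0.25,"dy": -0.06,"dz": -0.2,"yaw": 0.0336},
    {"dx": -0.26,"dy": -0.04,"dz": -0.2,"yaw": 0.0336},
    {"dx": -0.26,"dy": -0.01,"dz": -0.2,"yaw": 0.0336},
    {"dx": -0.26,"dy": 0.02,"dz": -0.2,"yaw": 0.0336},
    {"dx": -0.26,"dy": 0.05,"dz": -0.2,"yaw": 0.0336},
    {"dx": -0.25,"dy": 0.07,"dz": -0.2,"yaw": 0.0336},
    {"dx": -0.24,"dy": 0.1,"dz": -0.2,"yaw": 0.0336}
  ]
}}

```text
time: 3.55
position: [0.3961, 0.4328, 0.3923]
tool_rot: [0.585, 0.811, 0.0, -0.0]
wrist_force: [0.5, -0.3, 0.7]
opening: 0.0855
finger_force: 0.0
```

{"name": "apply_moves", "arguments": {
  "targets": [
    {"dx": -0.23,"dy": 0.12,"dz": -0.14,"yaw": 0.0336},
    {"dx": -0.215,"dy": 0.15,"dz": -0.14,"yaw": 0.0336},
    {"dx": -0.2,"dy": 0.17,"dz": -0.14,"yaw": 0.0336},
    {"dx": -0.18,"dy": 0.19,"dz": -0.14,"yaw": 0.0336},
    {"dx": -0.16,"dy": 0.21,"dz": -0.14,"yaw": 0.0336},
    {"dx": -0.14,"dy": 0.22,"dz": -0.14,"yaw": 0.0336},
    {"dx": -0.11,"dy": 0.235,"dz": -0.14,"yaw": 0.0336},
    {"dx": -0.09,"dy": 0.245,"dz": -0.14,"yaw": 0.0336}
  ]
}}

```text
time: 4.35
position: [0.5486, 0.2899, 0.504]
tool_rot: [0.866, 0.501, 0.0, -0.0]
wrist_force: [0.5, 0.4, -0.4]
opening: 0.0857
finger_force: 0.0
```

{"name": "apply_moves", "arguments": {
  "targets": [
    {"dx": -0.06,"dy": 0.253,"dz": 0,"yaw": 0.0336},
    {"dx": -0.033,"dy": 0.258,"dz": 0,"yaw": 0.0336},
    {"dx": -0.006,"dy": 0.26,"dz": 0,"yaw": 0.0336},
    {"dx": 0.021,"dy": 0.26,"dz": 0,"yaw": 0.0336},
    {"dx": 0.05,"dy": 0.256,"dz": 0,"yaw": 0.0336},
    {"dx": 0.075,"dy": 0.25,"dz": 0,"yaw": 0.0336},
    {"dx": 0.1,"dy": 0.24,"dz": 0,"yaw": 0.0336},
    {"dx": 0.126,"dy": 0.23,"dz": 0,"yaw": 0.0336}
  ]
}}

```text
time: 5.15
position: [0.7008, 0.1476, 0.5032]
tool_rot: [0.995, 0.102, -0.0, 0.0]
wrist_force: [-0.1, -0.4, 0.5]
opening: 0.0854
finger_force: 0.0
```

{"name": "apply_moves", "arguments": {
  "targets": [
    {"dx": 0.4},
    {"dx": 0.4},
    {"dx": 0.4},
    {"dx": 0.4},
    {"dx": 0.4},
    {"dx": 0.4},
    {"dx": 0.4},
    {"dx": 0.4}
  ]
}}

```text
schema error: expected keys dx, dy, dz, yaw
```

```bash
python3 -c "
from h import *
pose()"
```

```text
t 5.15 p [0.7008 0.1476 0.5032] j [-0.5434  0.6588  0.6463  0.8161 -0.3846  1.7577 -1.4469] F [-0.1478 -0.3516  0.4543] M [ 0.0252  0.06   -0.0043] open 0.0854360243673308 ff 0.0
x [ 0.9792  0.2031 -0.0001] y [ 0.2031 -0.9792 -0.    ] z [-0.0001 -0.     -1.    ] tilt 0.006586771223941245 az z -168.87511281267743
```

{"name": "apply_moves", "arguments": {
  "targets": [
    {"dx": 0.4,"dy": 0,"dz": 0,"yaw": 0},
    {"dx": 0.4,"dy": 0,"dz": 0,"yaw": 0},
    {"dx": 0.4,"dy": 0,"dz": 0,"yaw": 0},
    {"dx": 0.4,"dy": 0,"dz": 0,"yaw": 0},
    {"dx": 0.4,"dy": 0,"dz": 0,"yaw": 0},
    {"dx": 0.4,"dy": 0,"dz": 0,"yaw": 0},
    {"dx": 0.4,"dy": 0,"dz": 0,"yaw": 0},
    {"dx": 0.4,"dy": 0,"dz": 0,"yaw": 0}
  ]
}}

```text
time: 5.95
position: [0.8337, 0.173, 0.456]
tool_rot: [0.994, 0.1, 0.033, -0.004]
wrist_force: [-0.2, 0.1, -0.1]
opening: 0.0853
finger_force: 0.0
```

```bash
python3 -c "
from h import *
pose()"
```

```text
t 5.95 p [0.8337 0.173  0.456 ] j [-0.3266  1.0606  1.1065  0.1687 -1.0365  1.9326 -1.5333] F [-0.181   0.0514 -0.0584] M [-0.0412  0.0786  0.0351] open 0.08527104917259766 ff 0.0
x [0.9778 0.1984 0.0671] y [ 0.199  -0.98   -0.0023] z [ 0.0653  0.0156 -0.9977] tilt 3.851583723208898 az z 13.397831605768333
```

{"name": "apply_moves", "arguments": {
  "targets": [
    {"dx": -0.15,"dy": 0,"dz": -0.5,"yaw": 0},
    {"dx": -0.15,"dy": 0,"dz": -0.5,"yaw": 0},
    {"dx": -0.15,"dy": 0,"dz": -0.5,"yaw": 0},
    {"dx": -0.15,"dy": 0,"dz": -0.5,"yaw": 0},
    {"dx": -0.1,"dy": 0,"dz": -0.5,"yaw": 0},
    {"dx": -0.1,"dy": 0,"dz": -0.5,"yaw": 0},
    {"dx": -0.1,"dy": 0,"dz": -0.5,"yaw": 0},
    {"dx": -0.1,"dy": 0,"dz": -0.5,"yaw": 0}
  ]
}}

```text
time: 6.75
position: [0.7723, 0.1543, 0.6536]
tool_rot: [0.985, 0.095, 0.142, -0.022]
wrist_force: [0.3, -0.2, -1.0]
opening: 0.0854
finger_force: 0.0
```

```bash
python3 -c "
from h import *
pose()"
```

```text
t 6.75 p [0.7723 0.1543 0.6536] j [-0.3141  0.7659  0.443   0.1688 -0.3906  1.9325 -1.6058] F [ 0.2677 -0.1838 -1.0224] M [-0.0874  0.261   0.0211] open 0.08540625180285746 ff 0.0
x [0.9415 0.1811 0.2841] y [ 0.1936 -0.9809 -0.0164] z [ 0.2757  0.0704 -0.9587] tilt 16.53168325968969 az z 14.327180967425218
```

{"name": "apply_moves", "arguments": {
  "targets": [
    {"dx": 0.1,"dy": 0,"dz": -0.5,"yaw": 0},
    {"dx": 0.1,"dy": 0,"dz": -0.5,"yaw": 0},
    {"dx": 0.15,"dy": 0,"dz": -0.5,"yaw": 0},
    {"dx": 0.2,"dy": 0,"dz": -0.5,"yaw": 0},
    {"dx": 0.2,"dy": 0,"dz": -0.5,"yaw": 0},
    {"dx": 0.2,"dy": 0,"dz": -0.5,"yaw": 0},
    {"dx": 0.2,"dy": 0,"dz": -0.5,"yaw": 0},
    {"dx": 0.2,"dy": 0,"dz": -0.5,"yaw": 0}
  ]
}}

```text
time: 7.55
position: [0.6562, 0.1256, 0.855]
tool_rot: [0.956, 0.091, 0.276, -0.038]
wrist_force: [0.1, 0.3, 0.2]
opening: 0.0851
finger_force: 0.0
```

```bash
python3 -c "
from h import *
pose()"
```

```text
t 7.55 p [0.6562 0.1256 0.855 ] j [-0.359   0.4952  0.5501  0.1687 -0.4367  1.9325 -1.599 ] F [0.0533 0.3065 0.2249] M [-0.1221  0.5412 -0.0315] open 0.08506290744763535 ff 0.0
x [0.8309 0.1542 0.5346] y [ 0.1957 -0.9804 -0.0213] z [ 0.5208  0.1223 -0.8448] tilt 32.344780472437954 az z 13.217898789897097
```

```bash
cat > kin.py <<'E'
from h import *
from scipy.optimize import least_squares
D=[([-1.241,.522,-.036,1.6,.021,1.021,-.113],[.243,.575,.231],[.199,.98,-.001,0]),
([-0.5434,0.6588,0.6463,0.8161,-0.3846,1.7577,-1.4469],[0.7008,0.1476,0.5032],[.995,.102,0,0]),
([-0.3266,1.0606,1.1065,0.1687,-1.0365,1.9326,-1.5333],[0.8337,0.173,0.456],[.994,.1,.033,-.004]),
([-0.3141,0.7659,0.443,0.1688,-0.3906,1.9325,-1.6058],[0.7723,0.1543,0.6536],[.985,.095,.142,-.022]),
([-0.359,0.4952,0.5501,0.1687,-0.4367,1.9325,-1.599],[0.6562,0.1256,0.855],[.956,.091,.276,-.038])]
def fk(q,P,sg):
    c0,d,L1,L2,L3,a,b,c7=P
    R=Ro.from_euler("z",c0); p=np.array([0,0,d])
    for i,(ax,t) in enumerate(zip("zyzyzyz",[0,0,[a,0,L1],0,[b,0,L2],0,[0,0,L3]])):
        R=R*Ro.from_euler(ax,sg[i]*q[i]+(c7 if i==6 else 0)); p=p+R.apply(t) if np.any(t) else p
    return p,R
def fit(sg):
    def f(P):
        e=[]
        for q,p,r in D:
            pp,R=fk(q,P,sg); e+=list((pp-p)*3)+list((R.inv()*Ro.from_quat(r)).as_rotvec())
        return np.array(e)
    return min((least_squares(f,[0,.36,.45,.45,.3,0,0,c]) for c in (0,1.6,3.14,-1.6)),key=lambda r:r.cost)
LO=np.array([-2.91,-.3,-1.5,.17,-1.26,.16,-2.52]);HI=np.array([2.91,2.13,1.42,2.43,4.41,1.93,2.52])
if __name__=="__main__":
    import itertools
    best=[]
    for s in itertools.product([1,-1],repeat=4):
        sg=[s[0],1,s[1],1,s[2],1,s[3]]; r=fit(sg); best.append((r.cost,sg,r.x))
    best.sort(key=lambda b:b[0])
    for b in best[:3]: print(b)
    json.dump([best[0][1],list(best[0][2])],open("kin.json","w"))
E
python3 kin.py
```

```text
(np.float64(0.004601629361843941), [-1, 1, -1, 1, -1, 1, -1], array([-0.0756,  0.3411,  0.5155,  0.4349,  0.3518, -0.0133, -0.018 ,
       -4.7847]))
(np.float64(0.5983464907249266), [-1, 1, 1, 1, 1, 1, -1], array([-0.1533,  0.3782,  0.6516,  0.3927,  0.6604, -0.1251, -0.1578,
        1.7392]))
(np.float64(1.8393700409340963), [1, 1, 1, 1, 1, 1, 1], array([ 0.0596,  0.2509, -0.1722,  0.2839, -1.9084,  0.3077,  1.6308,
        4.6334]))
```

```bash
cat > geo.py <<'E'
from kin import *
from scipy.optimize import linprog
def clr(phi,al):
    a=np.array([np.sin(phi),0,-np.cos(phi)]); R=Ro.from_rotvec(-al*a)   # plate frame -> stand frame
    u=np.array([0,-1,1])/2**.5; v=np.array([0,1,1])/2**.5; x=np.array([1,0,0])
    # slot walls: half-planes in the projection for front & back faces; s*(wall) : points q=(x,v), ray q+tu meets face y=+-5 at plate coords
    A=[];b=[]
    M=R.as_matrix().T; mu,mx,mv=M@u,M@x,M@v
    for y in (-5,5):
        # plate coords of point X=qx*x+qv*v+t*u ; y: mx1 qx+mv1 qv+mu1 t=y
        for ax,h in ((0,18),(2,14)):
            cx=mx[ax]-mu[ax]*mx[1]/mu[1]; cv=mv[ax]-mu[ax]*mv[1]/mu[1]; k=mu[ax]*y/mu[1]; nn=np.hypot(cx,cv)
            for s in (1,-1):
                for qx in (-4,4):
                    for qv in (-4,17):
                        # s*(cx(qx-ox)+cv(qv-ov)+k)+m*nn<=h
                        A.append([-s*cx,-s*cv,nn]); b.append(h-s*(cx*qx+cv*qv+k))
    r=linprog([0,0,-1],A_ub=A,b_ub=b,bounds=[(None,None)]*3); return -r.fun if r.success else -99
if __name__=="__main__":
    for ph in (35,40,45,50,55,60,70,80,90):
        c=[(clr(np.radians(ph),np.radians(a)),a) for a in range(20,100,5)]; print(ph,max(c),[(a,round(k,1)) for k,a in c if k>1])
E
cat > ik.py <<'E'
from kin import *
sg,P=json.load(open("kin.json"))
def ik(p,R,seeds=40,q0=None,rng=np.random.default_rng(0)):
    best=None
    for k in range(seeds):
        x0=q0 if (k==0 and q0 is not None) else LO+(HI-LO)*rng.uniform(.1,.9,7)
        f=lambda q:np.r_[(fk(q,P,sg)[0]-p)*5,(fk(q,P,sg)[1].inv()*R).as_rotvec(),.002*(q-x0)]
        r=least_squares(f,np.clip(x0,LO+1e-3,HI-1e-3),bounds=(LO,HI)); e=np.linalg.norm(r.fun[:6])
        if best is None or e<best[0]-1e-4: best=(e,r.x)
        if e<.01: break
    return best
def Rtool(az,phi,al=0):
    t=np.array([np.cos(az),np.sin(az),0]); z=np.sin(phi)*t-np.cos(phi)*np.array([0,0,1]); y=np.array([np.sin(az),-np.cos(az),0])
    return Ro.from_matrix(np.stack([np.cross(y,z),y,z],1))*Ro.from_euler("z",al)
if __name__=="__main__":
    q=[-0.359,0.4952,0.5501,0.1687,-0.4367,1.9325,-1.599]; r=np.radians
    for ph in (35,45,55,65,75,90):
        out=[]
        for (p,az,al) in (([.525,.187,.17],12,0),([.525,.187,.25],12,0),([.525,.15,.25],12,-55),([.525,.15,.35],12,-55),([.51,-.26,.15],-15,0)):
            e,s=ik(np.array(p),Rtool(r(az),r(ph),r(al)),12,np.array(q)); out.append(round(e,3))
            if al==0 and p[2]==.17: print(s)
        print(ph,out)
E
python3 geo.py; python3 ik.py
```

```text
35 (0.7733395967381517, 65) []
40 (1.6849544632922333, 65) [(60, 1.3), (65, 1.7), (70, 1.2)]
45 (2.4069278062506108, 65) [(50, 1.3), (55, 1.7), (60, 2.1), (65, 2.4), (70, 2.1)]
50 (2.659039714757396, 65) [(45, 1.4), (50, 1.8), (55, 2.2), (60, 2.6), (65, 2.7), (70, 2.3), (75, 1.7)]
55 (2.7028358936133, 55) [(40, 1.3), (45, 1.8), (50, 2.3), (55, 2.7), (60, 2.7), (65, 2.3), (70, 1.7), (75, 1.1)]
60 (2.8439592322850746, 55) [(35, 1.2), (40, 1.7), (45, 2.2), (50, 2.7), (55, 2.8), (60, 2.4), (65, 1.9), (70, 1.3)]
70 (2.9953777224111238, 50) [(30, 1.1), (35, 1.7), (40, 2.3), (45, 2.8), (50, 3.0), (55, 2.5), (60, 1.9), (65, 1.3)]
80 (3.2358229275838486, 45) [(30, 1.5), (35, 2.2), (40, 2.7), (45, 3.2), (50, 2.9), (55, 2.4), (60, 1.7)]
90 (3.500000000000002, 45) [(30, 1.7), (35, 2.4), (40, 3.0), (45, 3.5), (50, 3.0), (55, 2.4), (60, 1.7)]
[-0.3117  0.3127 -0.1596  2.2992  2.0435  0.16    2.4725]
35 [np.float64(0.0), np.float64(0.0), np.float64(0.0), np.float64(0.0), np.float64(0.0)]
[-0.0526  0.4068 -0.5204  2.413   2.4786  0.5317  2.0554]
45 [np.float64(0.0), np.float64(0.0), np.float64(0.0), np.float64(0.0), np.float64(0.0)]
[-1.1474  0.5136  0.6942  2.43    3.1399  0.5339  1.1054]
55 [np.float64(0.105), np.float64(0.041), np.float64(0.078), np.float64(0.0), np.float64(0.043)]
[-1.4855  0.8237  1.0077  2.43    3.1409  0.6356  0.7448]
65 [np.float64(0.224), np.float64(0.177), np.float64(0.268), np.float64(0.088), np.float64(0.134)]
[-1.9057  1.8597  1.3053  2.43    3.1405  0.6803 -0.3634]
75 [np.float64(0.266), np.float64(0.29), np.float64(0.356), np.float64(0.239), np.float64(0.148)]
[-1.0395  1.394   0.3558  2.43    2.3665  1.93    0.7805]
90 [np.float64(0.128), np.float64(0.27), np.float64(0.321), np.float64(0.417), np.float64(0.025)]
```

```bash
cat > sim.py <<'E'
from ik import *
def step(q,p,R,w):
    f=lambda x:np.r_[(fk(x,P,sg)[0]-p)*w,(fk(x,P,sg)[1].inv()*R).as_rotvec(),.01*(x-q)]
    lim=np.array([1.89,1.89,2.39,2.39,3.01,3.01,3.01])*.07
    lo=np.maximum(LO,q-lim);hi=np.minimum(HI,q+lim)
    return least_squares(f,np.clip(q,lo+1e-6,hi-1e-6),bounds=(lo,hi)).x
def tz(R):
    z=R.as_matrix()[:,2]; return np.degrees([np.arccos(-z[2]),np.arctan2(z[1],z[0])])
def run(q,cmds,w,world=True):
    for c in cmds:
        p,R=fk(q,P,sg); d=np.array(c[:3])*.1; d=d if world else R.apply(d); 
        n=np.linalg.norm(d); d=d*min(1,.05/n) if n else d
        q=step(q,p+d,R*Ro.from_euler("z",np.pi*c[3]) if len(c)>3 else R,w)
    return q
if __name__=="__main__":
    q=np.clip([-0.3141,0.7659,0.443,0.1688,-0.3906,1.9325,-1.6058],LO,HI)
    for w in (1,2,4,8):
        e=run(q,[[.1,0,-.5]]*2+[[.15,0,-.5]]+[[.2,0,-.5]]*5,w,False); p,R=fk(e,P,sg); print(w,e,p,tz(R))
E
python3 sim.py
python3 - <<'E'
from geo import *
import geo
# extra plate yaw d about the vertical: rotate the stand structure instead
def clr2(phi,al,d):
    o=geo.Ro.from_rotvec; f=lambda v:Ro.from_rotvec(v)
    class W:
        @staticmethod
        def from_rotvec(v): return Ro.from_euler("z",d)*Ro.from_rotvec(v)
    geo.Ro=W; r=geo.clr(phi,al); geo.Ro=Ro; return r
r=np.radians
for ph in (30,35,40,45,50):
    for d in (-27,0): print(ph,d,[(a,round(clr2(r(ph),r(a),r(d)),1)) for a in range(30,90,5)])
E
python3 - <<'E'
from h import *
for c in ("scene","side"):
    im,P=seg(c,"rest_slot"); Q=P[(P[:,2]>.01)&(P[:,2]<.056)&(np.hypot(P[:,0]-.56,P[:,1]+.275)<.08)]
    rng=np.random.default_rng(0)
    for k in range(2):
        best=None
        for _ in range(800):
            a,b=Q[rng.integers(len(Q),size=2),:2]; t=b-a
            if np.linalg.norm(t)<.03: continue
            n=np.array([-t[1],t[0]])/np.linalg.norm(t); i=np.abs((Q[:,:2]-a)@n)<.0015
            if best is None or i.sum()>best.sum(): best=i
        X=Q[best,:2]; v=np.linalg.svd(X-X.mean(0))[2][0]; print(c,len(Q),best.sum(),X.mean(0),np.degrees(np.arctan2(v[1],v[0]))%180); Q=Q[~best]
E
```

```text
1 [-0.284   0.4172  0.0148  0.389   0.0001  1.93   -1.65  ] [0.6243 0.126  0.8084] [23.2287 10.3529]
2 [-0.2833  0.4421  0.0143  0.1783  0.0001  1.93   -1.65  ] [0.63   0.1277 0.8849] [33.8744 10.6336]
4 [-0.2851  0.3799  0.0154  0.17    0.0004  1.7673 -1.6501] [0.636  0.1293 0.9661] [47.2398 10.8587]
8 [-0.2862  0.3552  0.0163  0.17    0.0004  1.6448 -1.6501] [0.6465 0.1317 1.0159] [55.6707 10.9425]
30 -27 [(30, -1.2), (35, -0.6), (40, -0.1), (45, 0.1), (50, 0.4), (55, 0.6), (60, 0.9), (65, 1.1), (70, 1.3), (75, 1.5), (80, 1.7), (85, 1.9)]
30 0 [(30, -2.1), (35, -1.8), (40, -1.6), (45, -1.3), (50, -1.0), (55, -0.8), (60, -0.5), (65, -0.3), (70, -0.2), (75, -1.7), (80, -3.3), (85, -4.8)]
35 -27 [(30, -0.8), (35, -0.2), (40, 0.4), (45, 0.9), (50, 1.2), (55, 1.5), (60, 1.8), (65, 2.1), (70, 2.3), (75, 2.6), (80, 2.9), (85, 3.1)]
35 0 [(30, -1.6), (35, -1.2), (40, -0.8), (45, -0.5), (50, -0.2), (55, 0.2), (60, 0.5), (65, 0.8), (70, 0.4), (75, -1.1), (80, -2.6), (85, -4.1)]
40 -27 [(30, -0.5), (35, 0.1), (40, 0.7), (45, 1.3), (50, 1.8), (55, 2.3), (60, 2.6), (65, 2.9), (70, 3.2), (75, 3.
[... 231 characters left out ...]
), (55, 2.6), (60, 3.0), (65, 3.3), (70, 3.1), (75, 2.7), (80, 2.1), (85, 1.5)]
45 0 [(30, -0.6), (35, -0.1), (40, 0.4), (45, 0.8), (50, 1.3), (55, 1.7), (60, 2.1), (65, 2.4), (70, 2.1), (75, 0.7), (80, -0.8), (85, -2.4)]
50 -27 [(30, -0.0), (35, 0.7), (40, 1.3), (45, 1.9), (50, 2.4), (55, 2.8), (60, 3.2), (65, 2.9), (70, 2.4), (75, 1.8), (80, 1.2), (85, 0.4)]
50 0 [(30, -0.2), (35, 0.4), (40, 0.9), (45, 1.4), (50, 1.8), (55, 2.2), (60, 2.6), (65, 2.7), (70, 2.3), (75, 1.7), (80, 0.3), (85, -1.3)]
scene 744 207 [ 0.5452 -0.3184] 164.61663666296403
scene 537 122 [ 0.5086 -0.2593] 74.29031745391569
side 307 84 [ 0.5701 -0.2338] 164.4543605090062
side 223 48 [ 0.5713 -0.2304] 165.18381613105322
```

```bash
cat > search.py <<'E'
from sim import *
import sys
tgt=Rtool(np.radians(-15.5),np.radians(43)).as_matrix()[:,2]
q0=np.clip(monitor.state()["joint_positions"],LO+1e-4,HI-1e-4)
p,R=fk(q0,P,sg); print(p,monitor.state()["position"],tz(R))
n=36; i=np.arange(n)+.5; th=np.arccos(1-2*i/n); f=np.pi*(1+5**.5)*i
dirs=np.stack([np.cos(f)*np.sin(th),np.sin(f)*np.sin(th),np.cos(th)],1)*.5
beam=[(0,q0,[])]
for lev in range(3):
    new=[]
    for s,q,h in beam:
        for d in dirs:
            e=run(q,[list(d)]*8,2); pp,RR=fk(e,P,sg)
            if pp[2]<.4 or pp[0]<.15: continue
            a=np.degrees(np.arccos(np.clip(RR.as_matrix()[:,2]@tgt,-1,1))); new.append((a,e,h+[np.round(d,2).tolist()]))
    new.sort(key=lambda b:b[0]); beam=new[:4]
    for b in beam[:3]: print(lev,round(b[0],1),b[2],fk(b[1],P,sg)[0],tz(fk(b[1],P,sg)[1]),b[1])
E
time timeout 500 python3 search.py
```

```text
[0.6555 0.135  0.8608] [0.6565 0.1256 0.8545] [32.3906  8.9217]
0 14.5 [[0.01, -0.42, 0.26]] [ 0.5977 -0.1893  0.936 ] [43.1845  5.8033] [ 0.5023  0.4138 -0.4311  0.17   -0.0674  1.8719 -1.2696]
0 14.6 [[0.27, -0.4, 0.12]] [ 0.7872 -0.1741  0.8363] [43.6922  5.8014] [ 0.2934  0.6156 -0.2873  0.17   -0.0394  1.6379 -1.2904]
0 14.8 [[-0.36, -0.29, 0.18]] [ 0.365  -0.0881  0.943 ] [38.3645  6.1017] [ 0.0669 -0.0834  0.3385  0.6916 -0.3507  1.93   -1.2036]
1 6.3 [[-0.36, -0.29, 0.18], [-0.16, -0.47, 0.04]] [ 0.2507 -0.3805  0.868 ] [45.9936 -7.5258] [ 0.2439  0.0665  1.3545  0.9502 -0.9519  1.93   -0.3297]
1 11.0 [[0.01, -0.42, 0.26], [-0.47, -0.16, -0.04]] [ 0.2576 -0.3092  0.868 ] [45.4389 -0.0874] [ 1.1749 -0.0548  0.224   1.0111 -0.8454  1.93   -0.4406]
1 11.0 [[-0.36, -0.29, 0.18], [0.01, -0.42, 0.26]] [ 0.3961 -0.3582  0.9913] [52.1265 -7.0647] [ 0.8374  0.2557  0.6805  0.3817 -1.1975  1.93   -0.8085]
2 5.1 [[-0.36, -0.29, 0.18], [-0.16, -0.47, 0.04], [0.12, -0.48, -0.1]] [ 0.3536 -0.7239  0.7575] [ 47.6897 -12.615 ] [ 1.2505  0.7008  0.4676  0.3071 -1.1601  1.7632 -0.3932]
2 6.1 [[-0.36, -0.29, 0.18], [-0.16, -0.47, 0.04], [-0.04, -0.38, -0.32]] [ 0.2173 -0.683   0.61  ] [46.104  -7.9886] [ 1.0872  0.5756  0.8964  1.0231 -1.26    1.811   0.2047]
2 6.3 [[-0.36, -0.29, 0.18], [-0.16, -0.47, 0.04], [0.32, -0.31, -0.24]] [ 0.5045 -0.625   0.679 ] [45.9948 -7.5421] [ 0.6836  0.591   0.9354  0.8298 -1.26    1.6108 -0.2403]
real	0m47.593s
user	0m47.998s
sys	0m0.020s
```

{"name": "apply_moves", "arguments": {
  "targets": [
    {"dx": -0.25,"dy": 0.21,"dz": -0.375,"yaw": 0},
    {"dx": -0.25,"dy": 0.21,"dz": -0.375,"yaw": 0},
    {"dx": -0.25,"dy": 0.21,"dz": -0.375,"yaw": 0},
    {"dx": -0.25,"dy": 0.21,"dz": -0.375,"yaw": 0},
    {"dx": -0.25,"dy": 0.21,"dz": -0.375,"yaw": 0},
    {"dx": -0.25,"dy": 0.21,"dz": -0.375,"yaw": 0},
    {"dx": -0.25,"dy": 0.21,"dz": -0.375,"yaw": 0},
    {"dx": -0.25,"dy": 0.21,"dz": -0.375,"yaw": 0}
  ]
}}

```text
time: 8.55
position: [0.3722, -0.0914, 0.927]
tool_rot: [0.946, 0.086, 0.31, -0.033]
wrist_force: [-1.4, 1.7, 1.5]
opening: 0.0854
finger_force: 0.0
```

```bash
python3 -c "
from h import *
pose()"; timeout 500 python3 search.py
```

```text
t 8.55 p [ 0.3722 -0.0914  0.927 ] j [-0.2816 -0.101   0.4577  0.6969 -0.1916  1.9328 -1.3252] F [-1.3819  1.7397  1.5305] M [-0.0604  0.6211  0.0462] open 0.08538643801892616 ff 0.0
x [0.7926 0.1429 0.5928] y [ 0.1834 -0.983  -0.0083] z [ 0.5815  0.1153 -0.8053] tilt 36.356702322420624 az z 11.21110798784735
[ 0.3653 -0.0593  0.9369] [ 0.3722 -0.0914  0.927 ] [36.5152  6.8104]
0 8.4 [[-0.16, -0.47, 0.04]] [ 0.2262 -0.3629  0.8896] [42.2762 -3.1607] [-0.6905 -0.3     1.42    0.7875 -0.2306  1.8605 -0.7534]
0 9.9 [[0.01, -0.42, 0.26]] [ 0.3772 -0.3174  0.9758] [50.7269 -6.9028] [ 0.4075  0.1601  1.0896  0.5832 -1.1382  1.93   -0.7269]
0 10.5 [[0.27, -0.4, 0.12]] [ 0.565  -0.3366  0.9257] [45.8025 -0.9471] [ 0.6512  0.4642  0.5648  0.17   -1.0403  1.8784 -1.0022]
1 4.1 [[-0.16, -0.47, 0.04], [-0.04, -0.38, -0.32]] [ 0.201  -0.5159  0.609 ] [ 45.1365 -20.5054] [-0.2343 -0.3     1.42    1.5932 -0.3648  1.1348 -0.185 ]
1 4.3 [[-0.16, -0.47, 0.04], [0.09, -0.18, -0.46]] [ 0.2903 -0.4549  0.5287] [42.7082 -9.1296] [-0.3954 -0.3     1.42    1.7613 -0.3682  1.0205 -0.2446]
1 5.2 [[-0.47, -0.16, -0.04], [0.27, -0.4, 0.12]] [ 0.3984 -0.4915  0.888 ] [ 46.966  -10.7409] [ 0.7915  0.3838  0.9437  0.5381 -1.26    1.8921 -0.5293]
2 1.4 [[-0.16, -0.47, 0.04], [0.32, -0.31, -0.24], [-0.3, 0.32, 0.24]] [ 0.2333 -0.2596  0.8856] [ 43.5442 -13.5567] [ 0.2841 -0.3     0.5473  1.0589 -0.309   1.7211 -0.7685]
2 1.8 [[-0.16, -0.47, 0.04], [0.32, -0.31, -0.24], [-0.03, 0.45, -0.21]] [ 0.4797 -0.1605  0.4942] [ 44.0467 -13.4078] [ 0.206  -0.3     0.0816  2.1016 -0.1277  0.5793 -1.1091]
2 2.2 [[-0.16, -0.47, 0.04], [-0.04, -0.38, -0.32], [0.24, 0.43, -0.07]] [ 0.4169 -0.2495  0.5487] [ 42.6295 -12.3556] [ 0.5992 -0.3     0.0816  1.9575 -0.4445  0.8701 -0.608 ]
```

{"name": "apply_moves", "arguments": {
  "targets": [
    {"dx": -0.17,"dy": 0.43,"dz": -0.18,"yaw": 0},
    {"dx": -0.17,"dy": 0.43,"dz": -0.18,"yaw": 0},
    {"dx": -0.17,"dy": 0.43,"dz": -0.18,"yaw": 0},
    {"dx": -0.17,"dy": 0.43,"dz": -0.18,"yaw": 0},
    {"dx": -0.17,"dy": 0.43,"dz": -0.18,"yaw": 0},
    {"dx": -0.17,"dy": 0.43,"dz": -0.18,"yaw": 0},
    {"dx": -0.17,"dy": 0.43,"dz": -0.18,"yaw": 0},
    {"dx": -0.17,"dy": 0.43,"dz": -0.18,"yaw": 0}
  ]
}}

```text
time: 9.35
position: [0.2556, -0.368, 0.8783]
tool_rot: [0.934, 0.083, 0.347, -0.003]
wrist_force: [0.8, -1.0, -0.2]
opening: 0.0857
finger_force: 0.0
```

```bash
python3 - <<'E'
from h import *
pose()
s=monitor.state()
t=open("kin.py").read().replace("(-.359","(-.359").replace("[.956,.091,.276,-.038])]","[.956,.091,.276,-.038]),\n([-0.2816,-0.101,0.4577,0.6969,-0.1916,1.9328,-1.3252],[0.3722,-0.0914,0.927],[.946,.086,.31,-.033]),\n(%s,%s,%s)]"%tuple([float(round(v,4)) for v in s[k]] for k in("joint_positions","position","tool_rot")))
# free offsets for every joint
t=t.replace("c0,d,L1,L2,L3,a,b,c7=P","c0,d,L1,L2,L3,a,b,c7=P[:8]; off=P[8:]").replace("sg[i]*q[i]+(c7 if i==6 else 0)","sg[i]*q[i]+(c7 if i==6 else off[i] if i else 0)").replace(",0,0,c]) for c","]+[0,0,c]+[0]*6) for c").replace("for s in itertools.product([1,-1],repeat=4)","for s in [(-1,-1,-1,-1)]")
open("kin.py","w").write(t)
E
python3 kin.py
```

```text
t 9.35 p [ 0.2556 -0.368   0.8783] j [-0.7939 -0.3029  1.4186  0.7272 -0.1979  1.9322 -0.8162] F [ 0.7767 -1.0436 -0.1536] M [-0.0979  0.6134 -0.0088] open 0.08573934687375559 ff 0.0
x [0.7458 0.1519 0.6486] y [ 0.1567 -0.9863  0.0509] z [ 0.6474  0.0637 -0.7595] tilt 40.583935921662984 az z 5.615405314347649
(np.float64(0.007320091152412054), [-1, 1, -1, 1, -1, 1, -1], array([  -0.03  ,    0.3365,    0.5154,    0.4314,    0.3383,    0.013 ,
         -0.005 ,   -4.792 , -189.4701,   -0.0304,   -0.0683,    0.0267,
          0.031 ,    0.0124]))
```

```bash
cat > patch.py <<'E'
t=open("kin.py").read()
i=t.index("def fk"); j=t.index("def fit")
t=t[:i]+'''def fk(q,P,sg):
    R=Ro.from_rotvec(P[:3]); p=np.array(P[3:6])
    T={2:P[6:9],4:P[9:12],5:[P[12],P[13],0],6:[0,0,P[14]]}
    for i,ax in enumerate("zyzyzyz"):
        R=R*Ro.from_euler(ax,sg[i]*q[i]+(P[15] if i==6 else 0)); p=p+R.apply(T[i]) if i in T else p
    return p,R
'''+t[j:]
i=t.index("    return min("); j=t.index("LO=")
t=t[:i]+"    return least_squares(f,[0,0,0,0,0,.36,0,0,.5,0,0,.43,0,0,.34,-4.79])\n"+t[j:]
t=t.replace("    for b in best[:3]: print(b)","    for b in best[:3]: print(b); print([ (np.round((fk(q,b[2],sg)[0]-p)*1000).tolist(),np.degrees((fk(q,b[2],sg)[1].inv()*Ro.from_quat(r)).magnitude()).round(1)) for q,p,r in D])")
open("kin.py","w").write(t)
E
python3 patch.py; python3 kin.py; timeout 400 python3 search.py
```

```text
(np.float64(0.00022384113341359014), [-1, 1, -1, 1, -1, 1, -1], array([ -0.0017,   0.0002,   0.005 ,   0.0171,  -0.0247,   0.3246,
        -0.0037,  -0.0319,   0.5285,  -0.0328, -21.4817,   0.4226,
        -0.0022,  21.4772,   0.3594,  -4.7071]))
[([-2.0, 0.0, -1.0], np.float64(0.0)), ([-0.0, -2.0, 4.0], np.float64(0.1)), ([1.0, 0.0, -0.0], np.float64(0.0)), ([0.0, 0.0, 1.0], np.float64(0.0)), ([1.0, -0.0, -1.0], np.float64(0.1)), ([3.0, 1.0, -2.0], np.float64(0.1)), ([-2.0, -0.0, -0.0], np.float64(0.1))]
[ 0.2549 -0.3673  0.8785] [ 0.2556 -0.368   0.8783] [40.5338  5.5338]
0 2.1 [[-0.04, -0.38, -0.32]] [ 0.2254 -0.5242  0.5965] [ 42.6022 -12.48  ] [-0.2662 -0.3     1.42    1.5786 -0.3317  1.1883 -0.2021]
0 4.8 [[0.32, -0.31, -0.24]] [ 0.4605 -0.4729  0.6535] [ 46.0503 -10.1286] [-0.787  -0.3     1.42    1.4861 -0.1126  0.9941 -0.7042]
0 5.1 [[0.12, -0.48, -0.1]] [ 0.3261 -0.541   0.7257] [ 47.8081 -17.7217] [-0.5427 -0.3     1.42    1.3169 -0.1939  1.1849 -0.5206]
1 1.7 [[-0.16, -0.47, 0.04], [0.07, 0.24, -0.43]] [ 0.2282 -0.3852  0.4736] [ 44.5759 -14.7409] [ 0.7777 -0.3     0.5258
[... 167 characters left out ...]
561  0.9499 -0.8432]
1 2.3 [[-0.16, -0.47, 0.04], [0.07, 0.47, 0.15]] [ 0.2177 -0.1787  0.9511] [ 44.9465 -17.2233] [ 0.7545 -0.3     0.1361  0.835  -0.3881  1.8951 -0.8662]
2 0.5 [[-0.04, -0.38, -0.32], [0.43, 0.24, 0.07], [-0.36, -0.29, 0.18]] [ 0.2895 -0.5413  0.7805] [ 43.4089 -15.8183] [ 0.6085  0.3771  1.3872  0.9807 -1.2191  1.8671 -0.0292]
2 0.7 [[-0.16, -0.47, 0.04], [0.07, 0.47, 0.15], [0.32, -0.07, -0.38]] [ 0.4884 -0.2528  0.6794] [ 42.3161 -15.17  ] [ 0.8589 -0.2364 -0.2757  1.6234 -0.3055  1.0446 -0.8689]
2 1.0 [[-0.04, -0.38, -0.32], [0.43, 0.24, 0.07], [-0.16, -0.47, 0.04]] [ 0.4461 -0.7002  0.6788] [ 42.8726 -13.9834] [ 0.8513  0.6407  0.9703  0.7382 -1.26    1.6353 -0.1516]
```

{"name": "apply_moves", "arguments": {
  "targets": [
    {"dx": -0.3,"dy": 0.35,"dz": 0.19,"yaw": 0},
    {"dx": -0.3,"dy": 0.35,"dz": 0.19,"yaw": 0},
    {"dx": -0.3,"dy": 0.35,"dz": 0.19,"yaw": 0},
    {"dx": -0.3,"dy": 0.35,"dz": 0.19,"yaw": 0},
    {"dx": -0.3,"dy": 0.35,"dz": 0.19,"yaw": 0},
    {"dx": -0.3,"dy": 0.35,"dz": 0.19,"yaw": 0},
    {"dx": -0.3,"dy": 0.35,"dz": 0.19,"yaw": 0},
    {"dx": -0.3,"dy": 0.35,"dz": 0.19,"yaw": 0}
  ]
}}

```text
time: 10.15
position: [0.2012, -0.4976, 0.6044]
tool_rot: [0.934, 0.048, 0.348, 0.073]
wrist_force: [-0.2, -0.8, 0.3]
opening: 0.0855
finger_force: 0.0
```

```bash
python3 -c "
from h import *
pose()"; timeout 400 python3 search.py
```

```text
t 10.15 p [ 0.2012 -0.4976  0.6044] j [-0.2748 -0.3027  1.422   1.5303 -0.3276  1.2766 -0.2331] F [-0.2484 -0.8229  0.3365] M [ 0.1215  0.6363 -0.0467] open 0.0855087455919762 ff 0.0
x [0.7539 0.1398 0.6419] y [ 0.0384 -0.9848  0.1694] z [ 0.6558 -0.1031 -0.7478] tilt 41.596972155743515 az z -8.930708795011787
[ 0.2207 -0.508   0.6112] [ 0.2012 -0.4976  0.6044] [41.4724 -8.7541]
0 1.5 [[0.47, 0.07, -0.15]] [ 0.5523 -0.3939  0.5046] [ 44.0417 -13.8782] [-0.9928 -0.3     1.42    1.8424  0.1695  0.5943 -1.0549]
0 2.9 [[0.24, 0.07, 0.43]] [ 0.3951 -0.4056  0.9171] [ 45.4822 -13.4416] [-1.1952 -0.3     1.42    0.6716  0.222   1.6944 -1.0212]
0 4.4 [[0.45, -0.03, 0.21]] [ 0.5324 -0.4377  0.7552] [ 47.0949 -17.6246] [-1.094  -0.3     1.42    1.2436  0.2174  1.1115 -1.07  ]
1 0.1 [[0.47, 0.07, -0.15], [-0.47, -0.16, -0.04]] [ 0.1947 -0.513   0.4737] [ 42.9202 -15.3927] [-0.1295 -0.3     1.42    1.8802 -0.4257  0.9586  0.0316]
1 0.6 [[0.45, -0.03, 0.21], [-0.48, 0.12, 0.1]] [ 0.1904 -0.377   0.8667] [ 42.4096 -15.2392] [-0.0356 -0.3     0.9103  0.9756 -0.1927  1.7402 -0.6625]
1 1.2 [[0.24, 0.07, 0.43], [-0.25, -0.15, -0.4]] [ 0.2141 -0.5291  0.6235] [ 42.5946 -13.8175] [-0.2634 -0.3     1.42    1.5121 -0.3161  1.2395 -0.2342]
2 0.0 [[0.47, 0.07, -0.15], [-0.47, -0.16, -0.04], [0.24, 0.07, 0.43]] [ 0.3898 -0.4557  0.8172] [ 42.9858 -15.4529] [ 0.2165  0.1368  1.0957  0.9981 -0.7352  1.587  -0.4193]
2 0.2 [[0.47, 0.07, -0.15], [-0.47, -0.16, -0.04], [0.43, 0.24, 0.07]] [ 0.5424 -0.3244  0.5289] [ 42.92   -15.2467] [ 0.0211 -0.109   0.4896  1.876  -0.2076  0.6427 -0.8484]
2 0.5 [[0.45, -0.03, 0.21], [-0.48, 0.12, 0.1], [0.09, -0.18, -0.46]] [ 0.2592 -0.5155  0.5015] [ 42.4906 -15.8008] [-0.2125 -0.2123  1.42    1.8256 -0.4769  0.9518 -0.0458]
```

{"name": "apply_moves", "arguments": {
  "targets": [
    {"dx": 0.27,"dy": -0.08,"dz": 0.41,"yaw": 0},
    {"dx": 0.27,"dy": -0.08,"dz": 0.41,"yaw": 0},
    {"dx": 0.27,"dy": -0.08,"dz": 0.41,"yaw": 0},
    {"dx": 0.27,"dy": -0.08,"dz": 0.41,"yaw": 0},
    {"dx": 0.27,"dy": -0.08,"dz": 0.41,"yaw": 0},
    {"dx": 0.27,"dy": -0.08,"dz": 0.41,"yaw": 0},
    {"dx": 0.27,"dy": -0.08,"dz": 0.41,"yaw": 0},
    {"dx": 0.27,"dy": -0.08,"dz": 0.41,"yaw": 0}
  ]
}}

```text
time: 10.95
position: [0.5299, -0.3721, 0.5107]
tool_rot: [0.929, 0.04, 0.355, 0.098]
wrist_force: [0.4, -1.4, -0.1]
opening: 0.086
finger_force: 0.0
```

```bash
python3 -c "
from h import *
pose()"
```

```text
t 10.95 p [ 0.5299 -0.3721  0.5107] j [-1.0156 -0.3026  1.4218  1.7803  0.1664  0.6687 -1.0608] F [ 0.3587 -1.3763 -0.0504] M [ 0.1147  0.7184 -0.0603] open 0.08595856039289436 ff 0.0
x [0.7447 0.1432 0.6518] y [ 0.0037 -0.9776  0.2105] z [ 0.6674 -0.1543 -0.7286] tilt 43.233966824861575 az z -13.019364021233855
```

```bash
python3 - <<'E'
from sim import *
rows=plan([.43,.225,.33],17.9,16); show(rows)
q=np.clip(monitor.state()["joint_positions"],LO+1e-4,HI-1e-4)
for i in range(0,16,4):
    q=run(q,[[r[k] for k in ("dx","dy","dz","yaw")] for r in rows[i:i+4]],2,False); p,R=fk(q,P,sg); print(p,tz(R),q)
im=vision.get_image("scene"); C=cloud(im,np.ones((420,560),bool)); im=vision.get_image("side"); C=np.vstack([C,cloud(im,np.ones((420,560),bool))])
C=C[(C[:,2]<.45)&(C[:,2]>-.02)]
for x in np.arange(.3,.8,.05):
    print(round(x,2),[round(float(C[(abs(C[:,0]-x)<.025)&(abs(C[:,1]-y)<.025),2].max(initial=-1)),2) for y in np.arange(-.1,.5,.05)])
E
```

```text
[{"dx": -0.067, "dy": -0.389, "dz": -0.017, "yaw": 0.0062}, {"dx": -0.074, "dy": -0.387, "dz": -0.017, "yaw": 0.0062}, {"dx": -0.082, "dy": -0.386, "dz": -0.017, "yaw": 0.0062}, {"dx": -0.089, "dy": -0.384, "dz": -0.017, "yaw": 0.0062}, {"dx": -0.097, "dy": -0.382, "dz": -0.017, "yaw": 0.0062}, {"dx": -0.104, "dy": -0.38, "dz": -0.017, "yaw": 0.0062}, {"dx": -0.112, "dy": -0.378, "dz": -0.017, "yaw": 0.0062}, {"dx": -0.119, "dy": -0.376, "dz": -0.017, "yaw": 0.0062}]
[{"dx": -0.126, "dy": -0.374, "dz": -0.017, "yaw": 0.0062}, {"dx": -0.134, "dy": -0.371, "dz": -0.017, "yaw": 0.0062}, {"dx": -0.141, "dy": -0.369, "dz": -0.017, "yaw": 0.0062}, {"dx": -0.148, "dy": -0.366, "dz": -0.017, "yaw": 0.0062}, {"dx": -0.155, "dy": -0.363, "dz": -0.017, "yaw": 0.0062}, {"dx": -0.162, "dy": -0.36, "dz": -0.017, "yaw": 0.0062}, {"dx": -0.169, "dy": -0.356, "dz": -0.017, "yaw": 0.0062}, {"dx": -0.176, "dy": -0.353, "dz": -0.017, "yaw": 0.0062}]
[ 0.5317 -0.2419  0.4807] [ 43.1897 -12.8519] [-0.5675 -0.2998  0.7711  2.066   0.3523  0.5532 -1.5265]
[ 0.5062 -0.093   0.4355] [ 43.1766 -12.8357] [-0.25
[... 322 characters left out ...]
 0.0]
0.35 [0.01, 0.01, 0.01, 0.01, 0.01, 0.01, 0.01, 0.01, 0.01, 0.03, 0.03, 0.03]
0.4 [0.01, 0.06, 0.06, 0.03, 0.01, 0.02, 0.02, 0.02, 0.01, 0.03, 0.03, 0.01]
0.45 [0.01, 0.05, 0.06, 0.03, 0.01, 0.02, 0.02, 0.01, 0.02, 0.03, 0.03, 0.01]
0.5 [0.01, 0.01, 0.01, 0.01, 0.01, 0.22, 0.22, 0.02, 0.04, 0.04, 0.01, 0.01]
0.55 [0.01, 0.01, 0.01, 0.01, 0.02, 0.02, 0.22, 0.2, 0.09, 0.09, 0.09, 0.09]
0.6 [0.01, 0.01, 0.01, 0.01, 0.02, 0.24, 0.22, 0.02, 0.09, 0.09, 0.09, 0.09]
0.65 [0.04, 0.04, 0.04, 0.07, 0.07, 0.07, 0.22, 0.01, 0.09, 0.09, 0.09, 0.11]
0.7 [0.04, 0.04, 0.04, 0.08, 0.08, 0.07, 0.01, 0.01, 0.01, 0.0, 0.09, 0.14]
0.75 [0.04, 0.04, 0.04, 0.08, 0.07, 0.07, 0.01, 0.01, 0.01, 0.0, -1.0, 0.14]
```

```bash
cat > ik2.py <<'E'
from sim import *
rng=np.random.default_rng(1)
def sols(p,R,q0=None,n=30):
    out=[]
    for k in range(n):
        x0=q0 if (k==0 and q0 is not None) else LO+(HI-LO)*rng.uniform(.05,.95,7)
        f=lambda q:np.r_[(fk(q,P,sg)[0]-p)*5,(fk(q,P,sg)[1].inv()*R).as_rotvec(),.003*(q-(LO+HI)/2)/(HI-LO)]
        r=least_squares(f,x0,bounds=(LO,HI)); e=np.linalg.norm(r.fun[:6])
        m=np.min(np.minimum(r.x-LO,HI-r.x)); out.append((round(e,3),round(m,2),r.x))
    out.sort(key=lambda o:(o[0]>.01,-o[1] if o[0]<=.01 else o[0])); u=[]
    for o in out:
        if all(np.abs(o[2]-v[2]).max()>.3 for v in u): u.append(o)
    return u
if __name__=="__main__":
    r=np.radians
    for nm,p,az,ph,al in (("pre",[.45,.22,.26],-13,43,0),("grasp",[.531,.203,.169],-13,43,0),("grasp az0",[.531,.195,.169],0,43,0),("up",[.531,.18,.25],-13,43,0),("lean",[.531,.14,.25],-13,43,-65),("lean out",[.531,.10,.30],-13,43,-65),("rest",[.517,-.263,.09],-13,43,0),("restup",[.517,-.263,.25],-13,43,0)):
        print(nm); [print("   ",o) for o in sols(np.array(p),Rtool(r(az),r(ph),r(al)),n=16)[:3]]
E
python3 ik2.py
```

```text
pre
    (np.float64(0.0), np.float64(0.0), array([-0.5899,  0.1779, -0.4543,  2.3123,  1.2159,  0.852 ,  2.5191]))
    (np.float64(0.047), np.float64(0.0), array([-2.0739,  0.677 ,  1.42  ,  2.3449, -0.1236,  0.2706, -2.52  ]))
    (np.float64(0.219), np.float64(0.0), array([-2.0664,  0.8676,  1.42  ,  2.428 ,  4.41  ,  0.16  , -0.896 ]))
grasp
    (np.float64(0.0), np.float64(0.15), array([-0.3867,  0.4492, -0.502 ,  2.2808,  1.6082,  0.8333,  2.2797]))
    (np.float64(0.03), np.float64(0.0), array([-1.7284,  0.905 ,  1.1831,  2.2731, -1.26  ,  0.16  , -1.477 ]))
    (np.float64(0.044), np.float64(0.0), array([-1.7269,  0.9242,  1.1854,  2.2904,  4.41  ,  0.16  , -0.8781]))
grasp az0
    (np.float64(0.0), np.float64(0.06), array([-0.2793,  0.3899, -0.4806,  2.3654,  1.9   ,  0.656 ,  2.2792]))
    (np.float64(0.147), np.float64(0.0), array([-1.6494,  0.7427,  1.137 ,  2.2788, -1.26  ,  0.16  , -1.173 ]))
    (np.float64(0.22), np.float64(0.0), array([-1.4836,  0.5294,  0.9494,  2.2694,  0.229 ,  0.16  , -2.52  ]))
up
    (np.float64(0.0), np.float64(0.0), array([ 0.2885,  0.6196, -1
[... 929 characters left out ...]
.6517,  0.16  ,  2.52  ]))
rest
    (np.float64(0.0), np.float64(0.01), array([0.0902, 0.6531, 0.4871, 2.4186, 3.7233, 0.7513, 1.1096]))
    (np.float64(0.004), np.float64(0.0), array([-0.3254,  1.4906,  1.42  ,  2.43  ,  3.9415,  1.6561,  0.3335]))
    (np.float64(0.212), np.float64(0.0), array([ 1.7003,  1.3353, -1.5   ,  2.3382,  1.9716,  0.8059, -2.52  ]))
restup
    (np.float64(0.0), np.float64(0.04), array([0.0133, 0.1393, 0.4432, 2.3406, 4.3728, 0.2071, 0.4725]))
    (np.float64(0.065), np.float64(0.0), array([ 1.7584,  0.3815, -1.3758,  2.3374,  1.3292,  0.16  , -2.52  ]))
    (np.float64(0.067), np.float64(0.0), array([ 1.615 ,  0.3034, -1.2195,  2.363 ,  2.5147,  0.16  ,  2.52  ]))
```

```bash
cat > ev.py <<'E'
from ik2 import *
r=np.radians; slot=np.array([.5748,.196,.190])
def tcp(slotpos,az,ph,al,g=(-.058,-.007)):   # g: grasp point in plate from slot centre (x,z)
    R0=Rtool(r(az),r(ph),0); M=R0.as_matrix(); t=np.array([np.cos(r(az)),np.sin(r(az)),0])
    v=g[0]*t+np.array([0,0,g[1]])+.019*M[:,2]           # slot->tcp upright, world
    R=Rtool(r(az),r(ph),r(al)); return slotpos+(R*R0.inv()).apply(v),R
out=np.array([.209,-.978,0]); bend=np.array([.581,.167,.2]); u=(out+[0,0,1])/2**.5; v=(-out+[0,0,1])/2**.5
if __name__=="__main__":
    for az,ph,al in ((-15,30,-85),(-15,35,-80),(-15,39,-75),(-15,43,-65)):
        rest=np.array([.560,-.275,.018+.092])
        for flip in (0,180):
            res=[]
            for nm,(p,R) in dict(grasp=tcp(slot,az,ph,0),pre=(tcp(slot,az,ph,0)[0]-.1*Rtool(r(az),r(ph)).as_matrix()[:,2],Rtool(r(az),r(ph))),l0=tcp(bend+.010*u+.0065*v,az,ph,al),l1=tcp(bend+.06*u+.0065*v,az,ph,al),l2=tcp(bend+.15*u,az,ph,al),rest=tcp(rest,az,ph,0),restup=tcp(rest+[0,0,.1],az,ph,0)).items():
                s=sols(p,R*Ro.from_euler("z",flip,degrees=True),n=8)[0]; res.append((nm,s[0],s[1],s[2].round(1).tolist()))
            print(az,ph,flip); [print("   ",x) for x in res]
E
python3 ev.py
```

```text
-15 30 0
    ('grasp', np.float64(0.0), np.float64(0.05), [-1.6, 1.0, 1.3, 2.2, -1.2, 0.5, -1.4])
    ('pre', np.float64(0.0), np.float64(0.0), [-1.8, 0.4, 1.2, 2.2, -0.0, 0.5, -2.5])
    ('l0', np.float64(0.0), np.float64(0.23), [-0.1, 0.3, -0.5, 2.2, 1.1, 0.6, -1.7])
    ('l1', np.float64(0.0), np.float64(0.24), [-0.1, 0.2, -0.3, 2.2, 0.9, 0.5, -1.5])
    ('l2', np.float64(0.0), np.float64(0.3), [-0.1, 0.1, -0.2, 2.1, 0.6, 0.5, -1.0])
    ('rest', np.float64(0.0), np.float64(0.12), [-0.3, 0.8, 0.9, 2.3, 4.3, 0.7, 0.4])
    ('restup', np.float64(0.0), np.float64(0.0), [-0.1, 0.3, 0.5, 2.3, -1.3, 0.2, -0.2])
-15 30 180
    ('grasp', np.float64(0.0), np.float64(0.26), [-0.2, 0.4, -0.7, 2.2, 1.2, 0.7, -0.5])
    ('pre', np.float64(0.0), np.float64(0.26), [-0.5, 0.2, -0.4, 2.2, 0.9, 0.7, -0.2])
    ('l0', np.float64(0.0), np.float64(0.24), [0.2, 0.3, -0.8, 2.2, 1.2, 0.7, 1.3])
    ('l1', np.float64(0.0), np.float64(0.25), [0.2, 0.2, -0.7, 2.2, 1.0, 0.6, 1.6])
    ('l2', np.float64(0.0), np.float64(0.3), [0.1, 0.1, -0.3, 2.1, 0.6, 0.5, 2.1])
    ('rest', np.float64(0.0), np.float64(0.11)
[... 3110 characters left out ...]
('restup', np.float64(0.0), np.float64(0.03), [-0.4, 0.6, 1.1, 2.4, 4.1, 0.7, 0.6])
-15 43 180
    ('grasp', np.float64(0.0), np.float64(0.17), [-0.4, 0.5, -0.5, 2.3, 1.6, 0.9, -0.9])
    ('pre', np.float64(0.0), np.float64(0.15), [-0.6, 0.2, -0.4, 2.3, 1.3, 0.9, -0.7])
    ('l0', np.float64(0.0), np.float64(0.11), [-0.2, 0.3, -0.5, 2.3, 1.6, 0.7, 0.4])
    ('l1', np.float64(0.0), np.float64(0.11), [-0.1, 0.2, -0.5, 2.3, 1.5, 0.6, 0.6])
    ('l2', np.float64(0.0), np.float64(0.13), [-0.2, 0.0, -0.2, 2.3, 1.3, 0.4, 1.0])
    ('rest', np.float64(0.0), np.float64(0.01), [1.3, 0.8, -0.9, 2.4, 2.7, 0.6, -0.6])
    ('restup', np.float64(0.0), np.float64(0.02), [1.6, 0.8, -1.5, 2.4, 2.0, 0.7, 0.0])
```

```bash
cat > try.py <<'E'
from ev import *
def go(q,p,yaw,n,v=1):
    pp,R=fk(q,P,sg); rows=plan(p,yaw,n,dict(position=pp,tool_rot=R.as_quat()))
    for i in range(0,n,8):
        q=run(q,[[r[k] for k in ("dx","dy","dz","yaw")] for r in rows[i:i+8]],2,False); pp,R=fk(q,P,sg)
        if v: print(pp,tz(R),q)
    return q
if __name__=="__main__":
    q=np.clip(monitor.state()["joint_positions"],LO+1e-4,HI-1e-4)
    for p1 in ([.44,.22,.36],[.55,.2,.5],[.44,.22,.5]):
        print(p1); a=go(q,p1,-162.1,24); pt,R=tcp(slot,-15,43,0)
        print("pre"); b=go(a,pt-.1*R.as_matrix()[:,2],0,8); b=go(b,pt,0,8)
E
python3 try.py
```

```text
[0.44, 0.22, 0.36]
[ 0.5191 -0.185   0.4701] [ 43.1256 -12.5741] [-0.3605 -0.3     0.4843  2.1409  0.3602  0.535  -0.6165]
[0.4855 0.0175 0.4133] [ 42.9024 -12.7205] [-0.107  -0.2832 -0.253   2.2927  0.6313  0.5695 -0.4093]
[0.4466 0.2198 0.3586] [ 42.8999 -12.7103] [-0.346   0.0008 -0.6696  2.1994  0.9484  0.9154 -0.2633]
pre
[0.4655 0.2253 0.2425] [ 42.8916 -12.7112] [-0.4127  0.2577 -0.6405  2.2988  1.3056  0.8941 -0.6854]
[0.5314 0.208  0.1693] [ 42.8877 -12.7152] [-0.3616  0.4589 -0.5425  2.2735  1.6044  0.8524 -0.8519]
[0.55, 0.2, 0.5]
[ 0.5554 -0.1915  0.5169] [ 43.1346 -12.5708] [-0.6832 -0.3     0.7209  1.9863  0.4701  0.6676 -0.7072]
[0.5528 0.0043 0.5086] [ 43.1349 -12.5698] [-0.8372 -0.2369  0.4055  2.0116  0.7232  0.8276 -0.3651]
[0.5504 0.2001 0.5003] [ 43.1406 -12.5689] [-1.0299 -0.0165  0.2444  1.8644  0.7697  0.9883  0.2264]
pre
[0.4656 0.2252 0.2424] [ 43.1255 -12.5765] [-1.1364  0.219   0.1962  2.3088  1.2189  0.6894 -0.6144]
[0.5312 0.2081 0.169 ] [ 43.1192 -12.5863] [-1.0193  0.4214  0.2789  2.2806  1.555   0.5055 -0.8743]
[0.44, 0.22, 0.5]
[ 0.5189 -0.1849  0.517 ] [ 43.1197 -12.5766] [-0.2307 -0.3     0.367   2.0433  0.2486  0.6365 -0.5152]
[0.5012 0.0164 0.5066] [ 42.007  -13.0288] [-0.1991 -0.2936 -0.1608  2.0704  0.4894  0.7896 -0.2091]
[0.4625 0.2191 0.4994] [ 42.009  -13.0235] [-0.4301 -0.1058 -0.4965  1.9292  0.7045  1.0887  0.1471]
pre
[0.4652 0.2251 0.2422] [ 41.9949 -13.0266] [-0.5131  0.2369 -0.5104  2.2929  1.2654  0.8462 -0.6436]
[0.531  0.2075 0.169 ] [ 41.9908 -13.0314] [-0.4516  0.4316 -0.4167  2.268   1.569   0.7787 -0.8247]
```

```bash
python3 - <<'E'
from ev import *
pt,R=tcp(slot,-13,43,0,(-.052,-.014)); print(pt, pt-.1*R.as_matrix()[:,2])
show(plan([.455,.226,.32],-162.1,24))
E
```

```text
[0.5368 0.2048 0.1621] [0.4703 0.2201 0.2352]
[{"dx": -0.039, "dy": -0.259, "dz": -0.001, "yaw": -0.0375}, {"dx": -0.008, "dy": -0.262, "dz": -0.001, "yaw": -0.0375}, {"dx": 0.023, "dy": -0.261, "dz": -0.001, "yaw": -0.0375}, {"dx": 0.053, "dy": -0.256, "dz": -0.001, "yaw": -0.0375}, {"dx": 0.083, "dy": -0.248, "dz": -0.001, "yaw": -0.0375}, {"dx": 0.112, "dy": -0.237, "dz": -0.001, "yaw": -0.0375}, {"dx": 0.139, "dy": -0.222, "dz": -0.001, "yaw": -0.0375}, {"dx": 0.164, "dy": -0.204, "dz": -0.001, "yaw": -0.0375}]
[{"dx": 0.187, "dy": -0.183, "dz": -0.001, "yaw": -0.0375}, {"dx": 0.207, "dy": -0.16, "dz": -0.001, "yaw": -0.0375}, {"dx": 0.225, "dy": -0.135, "dz": -0.001, "yaw": -0.0375}, {"dx": 0.239, "dy": -0.107, "dz": -0.001, "yaw": -0.0375}, {"dx": 0.25, "dy": -0.078, "dz": -0.001, "yaw": -0.0375}, {"dx": 0.257, "dy": -0.049, "dz": -0.001, "yaw": -0.0375}, {"dx": 0.261, "dy": -0.018, "dz": -0.001, "yaw": -0.0375}, {"dx": 0.261, "dy": 0.013, "dz": -0.001, "yaw": -0.0375}]
[{"dx": 0.258, "dy": 0.044, "dz": -0.001, "yaw": -0.0375}, {"dx": 0.251, "dy": 0.074, "dz": -0.001, "yaw": -0.0375}, {"dx": 0.241, "dy": 0.103, "dz": -0.001, "yaw": -0.0375}, {"dx": 0.227, "dy": 0.13, "dz": -0.001, "yaw": -0.0375}, {"dx": 0.21, "dy": 0.156, "dz": -0.001, "yaw": -0.0375}, {"dx": 0.19, "dy": 0.18, "dz": -0.001, "yaw": -0.0375}, {"dx": 0.168, "dy": 0.201, "dz": -0.001, "yaw": -0.0375}, {"dx": 0.143, "dy": 0.219, "dz": -0.001, "yaw": -0.0375}]
```

{"name": "apply_moves", "arguments": {
  "targets": [
    {"dx": -0.04,"dy": -0.26,"dz": 0,"yaw": -0.0375},
    {"dx": -0.01,"dy": -0.26,"dz": 0,"yaw": -0.0375},
    {"dx": 0.02,"dy": -0.26,"dz": 0,"yaw": -0.0375},
    {"dx": 0.05,"dy": -0.256,"dz": 0,"yaw": -0.0375},
    {"dx": 0.08,"dy": -0.25,"dz": 0,"yaw": -0.0375},
    {"dx": 0.11,"dy": -0.237,"dz": 0,"yaw": -0.0375},
    {"dx": 0.14,"dy": -0.22,"dz": 0,"yaw": -0.0375},
    {"dx": 0.165,"dy": -0.2,"dz": 0,"yaw": -0.0375}
  ]
}}

```text
time: 11.85
position: [0.5038, -0.1758, 0.4462]
tool_rot: [0.809, 0.459, 0.271, 0.249]
wrist_force: [-0.1, 0.1, -0.0]
opening: 0.0855
finger_force: 0.0
```

{"name": "apply_moves", "arguments": {
  "targets": [
    {"dx": 0.19,"dy": -0.18,"dz": 0,"yaw": -0.0375},
    {"dx": 0.21,"dy": -0.16,"dz": 0,"yaw": -0.0375},
    {"dx": 0.225,"dy": -0.135,"dz": 0,"yaw": -0.0375},
    {"dx": 0.24,"dy": -0.11,"dz": 0,"yaw": -0.0375},
    {"dx": 0.25,"dy": -0.08,"dz": 0,"yaw": -0.0375},
    {"dx": 0.257,"dy": -0.05,"dz": 0,"yaw": -0.0375},
    {"dx": 0.26,"dy": -0.02,"dz": 0,"yaw": -0.0375},
    {"dx": 0.26,"dy": 0.01,"dz": 0,"yaw": -0.0375}
  ]
}}

```text
time: 12.65
position: [0.48, 0.0226, 0.3826]
tool_rot: [0.513, 0.776, 0.128, 0.345]
wrist_force: [1.1, 0.0, 0.6]
opening: 0.0855
finger_force: 0.0
```

```bash
python3 - <<'E'
from h import *
pose(); show(plan([.455,.226,.32],-54,8))
E
```

```text
t 12.65 p [0.48   0.0226 0.3826] j [-0.6925 -0.1943  0.1675  2.3058  0.9482  0.6518 -0.787 ] F [1.0997 0.0246 0.565 ] M [ 0.0881  0.6537 -0.0315] open 0.08550378740634056 ff 0.0
x [-0.2366  0.8837 -0.4038] y [0.707  0.4416 0.5523] z [ 0.6664 -0.1548 -0.7293] tilt 43.17102047227651 az z -13.07660777546361
[{"dx": 0.264, "dy": 0.047, "dz": -0.003, "yaw": -0.0375}, {"dx": 0.256, "dy": 0.078, "dz": -0.003, "yaw": -0.0375}, {"dx": 0.245, "dy": 0.107, "dz": -0.003, "yaw": -0.0375}, {"dx": 0.231, "dy": 0.135, "dz": -0.003, "yaw": -0.0375}, {"dx": 0.214, "dy": 0.162, "dz": -0.003, "yaw": -0.0375}, {"dx": 0.193, "dy": 0.186, "dz": -0.003, "yaw": -0.0375}, {"dx": 0.17, "dy": 0.207, "dz": -0.003, "yaw": -0.0375}, {"dx": 0.145, "dy": 0.226, "dz": -0.003, "yaw": -0.0375}]
```

{"name": "apply_moves", "arguments": {
  "targets": [
    {"dx": 0.264,"dy": 0.05,"dz": 0,"yaw": -0.0375},
    {"dx": 0.256,"dy": 0.08,"dz": 0,"yaw": -0.0375},
    {"dx": 0.245,"dy": 0.11,"dz": 0,"yaw": -0.0375},
    {"dx": 0.23,"dy": 0.135,"dz": 0,"yaw": -0.0375},
    {"dx": 0.215,"dy": 0.16,"dz": 0,"yaw": -0.0375},
    {"dx": 0.193,"dy": 0.186,"dz": 0,"yaw": -0.0375},
    {"dx": 0.17,"dy": 0.207,"dz": 0,"yaw": -0.0375},
    {"dx": 0.145,"dy": 0.226,"dz": 0,"yaw": -0.0375}
  ]
}}

```text
time: 13.45
position: [0.4579, 0.2264, 0.319]
tool_rot: [0.104, 0.924, -0.043, 0.365]
wrist_force: [0.2, -1.0, 0.2]
opening: 0.0853
finger_force: 0.0
```

```bash
python3 - <<'E'
from h import *
pose()
s=monitor.state(); M=Ro.from_quat(s["tool_rot"]).as_matrix(); print("yaw to level y", np.degrees(np.arctan2(M[2,1],M[2,0])))
im=vision.get_image("wrist"); save(im,"w1")
for t in ("template_center","template_slot","hook_bend","hook_tip"):
    for q in vision.mark_of("wrist",t)[:1]: print(t,q["confidence"],w(im,q["at"]))
E
```

```text
t 13.45 p [0.4579 0.2264 0.319 ] j [-0.9356  0.108  -0.0914  2.2194  1.0465  0.8625 -0.4156] F [ 0.2438 -1.0334  0.2097] M [ 0.0831  0.6538 -0.0052] open 0.0853201228861708 ff 0.0
x [-0.7112  0.1616 -0.6841] y [ 0.224   0.9746 -0.0026] z [ 0.6663 -0.1551 -0.7294] tilt 43.16664009523372 az z -13.100780593499877
yaw to level y -179.78336381907758
template_center 0.6 [0.5724 0.199  0.1617]
template_slot 0.62 [0.5711 0.1994 0.1909]
hook_bend 0.6 [0.5786 0.166  0.2237]
hook_tip 0.89 [0.588  0.1413 0.231 ]
```

View pics/w1.png

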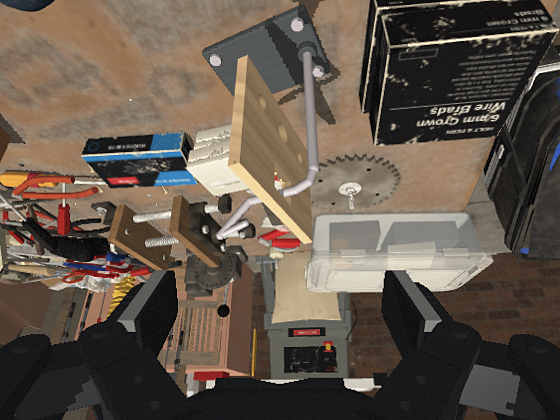

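The wrist picture is upside down: the near plate edge runs from (240,60) to (235,180), the rod goes through the slot near (295,190) and the tip is near (220,230). This agrees with my estimates, so I'll go in with the open fingers straddling the near edge.

{"name": "apply_moves", "arguments": {
  "targets": [
    {"dx": 0.12,"dy": -0.01,"dz": 0.18,"yaw": 0},
    {"dx": 0.12,"dy": -0.01,"dz": 0.18,"yaw": 0},
    {"dx": 0.12,"dy": -0.01,"dz": 0.18,"yaw": 0},
    {"dx": 0.12,"dy": -0.01,"dz": 0.18,"yaw": 0},
    {"dx": 0,"dy": 0,"dz": 0.25,"yaw": 0},
    {"dx": 0,"dy": 0,"dz": 0.25,"yaw": 0},
    {"dx": 0,"dy": 0,"dz": 0.25,"yaw": 0},
    {"dx": 0,"dy": 0,"dz": 0.25,"yaw": 0}
  ]
}}

```text
time: 14.5
position: [0.5388, 0.202, 0.1616]
tool_rot: [0.108, 0.923, -0.041, 0.366]
wrist_force: [0.2, 0.5, 0.7]
opening: 0.0852
finger_force: 0.0
```

{"name": "apply_moves", "arguments": {
  "targets": [
    {"dx": 0,"dy": 0,"dz": 0,"yaw": 0},
    {"dx": 0,"dy": 0,"dz": 0,"yaw": 0},
    {"dx": 0,"dy": 0,"dz": 0,"yaw": 0},
    {"dx": 0,"dy": 0,"dz": 0,"yaw": 0},
    {"dx": 0,"dy": 0,"dz": 0,"yaw": 0},
    {"dx": 0,"dy": 0,"dz": 0,"yaw": 0},
    {"dx": 0,"dy": 0,"dz": 0,"yaw": 0},
    {"dx": 0,"dy": 0,"dz": 0,"yaw": 0}
  ],
  "fingers": 0,
  "grip_force": 40
}}

```text
time: 15.3
position: [0.538, 0.2035, 0.1623]
tool_rot: [0.107, 0.924, -0.041, 0.366]
wrist_force: [-2.3, 0.4, 5.1]
opening: 0.0098
finger_force: 42.5
```

```bash
python3 - <<'E'
from h import *
pose()
im=vision.get_image("wrist"); save(im,"w2")
for t in ("template_center","template_slot"):
    for q in vision.mark_of("wrist",t)[:1]: print(t,q["confidence"],w(im,q["at"]))
E
```

```text
t 15.3 p [0.538  0.2035 0.1623] j [-0.8206  0.479   0.0051  2.2752  1.6457  0.6329 -0.9929] F [-2.3345  0.3608  5.0773] M [0.0388 0.1322 0.0718] open 0.009768091421902787 ff 42.5109912827611
x [-0.709   0.1671 -0.6851] y [0.2269 0.9739 0.0028] z [ 0.6677 -0.1535 -0.7285] tilt 43.241958524971196 az z -12.946879872294861
```

View pics/w2.png

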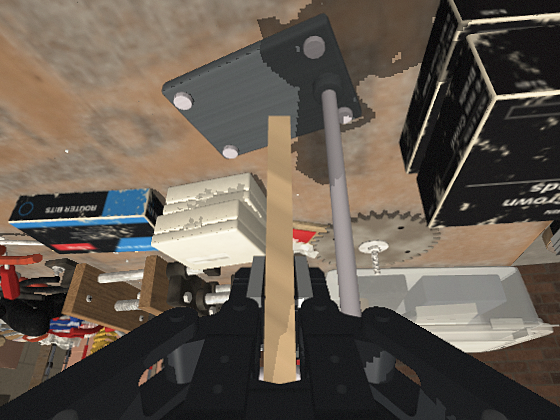

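The wrist view shows the plate edge running straight up between the pads (col ~280), and the 9.8 mm opening means it is held flat. Next I'll measure where the plate sits in the hand.

```bash
cat > meas.py <<'E'
from h import *
def plate(cam):
    im,C=seg(cam,"template"); s=monitor.state(); M=Ro.from_quat(s["tool_rot"]).as_matrix()
    q=(C-s["position"])@M                    # tool coords
    k=(np.abs(q[:,1])<.012)&(np.abs(q[:,[0,2]]).max(1)<.2); q=q[k]; return q
if __name__=="__main__":
    import sys
    for c in ("scene","side"):
        q=plate(c); print(c,len(q),"y med",np.median(q[:,1]))
        if len(q)<50: continue
        r=cv2.minAreaRect((q[:,[0,2]]*1000).astype(np.float32)); print(r)
        vv=np.c_[q,np.ones(len(q))]; A=np.c_[q[:,0],q[:,2],np.ones(len(q))]; print("plane",np.linalg.lstsq(A,q[:,1],rcond=None)[0])
    pose()
E
python3 meas.py
```

```text
scene 982 y med -0.005525160773640743
((-29.136510848999023, 32.40960693359375), (127.58072662353516, 151.27658081054688), 44.58489227294922)
plane [-0.0056 -0.0087 -0.0051]
side 1313 y med 0.003419026098953654
((-29.265687942504883, 31.2904052734375), (125.14757537841797, 150.9944305419922), 46.869747161865234)
plane [-0.0008  0.0048  0.0031]
t 15.65 p [0.538  0.2035 0.1622] j [-0.8205  0.4791  0.005   2.2752  1.6457  0.6329 -0.9929] F [-3.6557  1.3012  5.7875] M [0.007  0.0109 0.0255] open 0.009285579725710006 ff 42.65321586281061
x [-0.7091  0.1672 -0.6851] y [0.2269 0.9739 0.0028] z [ 0.6676 -0.1535 -0.7285] tilt 43.2401333082425 az z -12.945628855301779
```

```bash
cat > clear.py <<'E'
from h import *
from scipy.optimize import minimize
out=np.array([.209,-.978,0]); out/=np.linalg.norm(out); up=np.array([0,0,1.]); lat=np.cross(out,up)*-1  # ~+x
bend=np.array([.581,.167,.2]); u=(out+up)/2**.5
tip=bend+.042*u; be=bend+.0028*out+.0226*up
def seg_(a,b,n): return a+(b-a)*np.linspace(0,1,n)[:,None]
H=np.vstack([seg_(bend-.065*out,bend,40),seg_(bend,tip,30),seg_(tip,be,20),seg_(bend-.065*out-[0,0,.19],bend-.065*out,40)]); HR=np.r_[np.full(70,.004),np.full(20,.003),np.full(40,.005)]
def d_box(X,lo,hi): 
    return np.linalg.norm(np.maximum(np.maximum(lo-X,X-hi),0),axis=1)-np.where(((X>lo)&(X<hi)).all(1),np.minimum(X-lo,hi-X).min(1),0)
st=monitor.state(); M0=Ro.from_quat(st["tool_rot"])
C0=np.array([-.0292,-.001,.0318])                      # plate centre in tool coords
Zt=M0.inv().apply(up); Zt[1]=0; Zt/=np.linalg.norm(Zt); Yt=np.array([0,1.,0]); Xt=np.cross(Yt,Zt)
Rp=np.stack([Xt,Yt,Zt],1)                              # plate axes in tool
S0=C0+.032*Zt
def clear(slot,beta,parts=False):
    """slot: world slot centre, beta: yaw about tool z (deg)"""
    R=M0*Ro.from_euler("z",beta,degrees=True); T=R.inv().apply(H-slot)+S0    # tool coords
    p=(T-C0)@Rp; a=.075;h=.060;t=.005
    d=np.min([d_box(p,np.array([x0,-t,z0]),np.array([x1,t,z1])) for x0,x1,z0,z1 in((-a,-.018,-h,h),(.018,a,-h,h),(-.018,.018,.046,h),(-.018,.018,-h,.018))],0)-HR
    g=np.min([d_box(T,np.array(l),np.array(k)) for l,k in(([-.011,.005,-.075],[.011,.022,.002]),([-.011,-.022,-.075],[.011,-.005,.002]),([-.04,-.045,-.2],[.04,.045,-.073]),([.03,-.03,-.2],[.11,.03,-.09]))],0)-HR
    return (d.min(),g.min()) if parts else min(d.min(),g.min())
def tcp_of(slot,beta): return slot-(M0*Ro.from_euler("z",beta,degrees=True)).apply(S0)
def base(g):   # progress: <0 on the level rod, >0 along the rise, metres
    return bend+(g*out if g<0 else g*u)
def best(g,beta):
    r=None
    e1,e2=lat,(up if g<0 else (up-out)/2**.5)
    for a in np.arange(-.008,.0085,.002):
        for b in np.arange(-.012,.0145,.002):
            s=base(g)+a*e1+b*e2; c=clear(s,beta)
            if r is None or c>r[0]: r=(c,a,b,s)
    return r
if __name__=="__main__":
    print("slot now",st["position"]+M0.apply(S0),"clear now",clear(st["position"]+M0.apply(S0),0,True))
    B=[0,-15,-30,-45,-55,-62,-68,-75]; print(B)
    for g in (-.03,-.025,-.02,-.015,-.01,-.005,.005,.01,.015,.02,.03,.04,.05): print(g,[round(best(g,b)[0]*1000,1) for b in B])
E
python3 clear.py
```

```text
slot now [0.5797 0.1927 0.1911] clear now (np.float64(0.0010605810713861675), np.float64(0.012283953999091119))
[0, -15, -30, -45, -55, -62, -68, -75]
-0.03 [np.float64(10.0), np.float64(9.0), np.float64(7.5), np.float64(5.6), np.float64(4.1), np.float64(2.8), np.float64(1.6), np.float64(0.0)]
-0.025 [np.float64(10.0), np.float64(9.0), np.float64(7.5), np.float64(5.6), np.float64(4.1), np.float64(2.8), np.float64(1.6), np.float64(0.0)]
-0.02 [np.float64(10.0), np.float64(9.0), np.float64(7.5), np.float64(5.6), np.float64(4.1), np.float64(2.8), np.float64(1.6), np.float64(0.0)]
-0.015 [np.float64(8.2), np.float64(9.0), np.float64(7.5), np.float64(5.6), np.float64(4.1), np.float64(2.8), np.float64(1.7), np.float64(0.5)]
-0.01 [np.float64(5.2), np.float64(8.6), np.float64(7.5), np.float64(5.6), np.float64(4.2), np.float64(3.4), np.float64(3.0), np.float64(2.2)]
-0.005 [np.float64(2.2), np.float64(5.2), np.float64(7.3), np.float64(6.5), np.float64(5.5), np.float64(5.2), np.float64(4.8), np.float64(3.5)]
0.005 [np.float64(-0.1), np.float64(0.4), np.float64(1.3), np.float64(3.5), np.float6
[... 222 characters left out ...]
1.4), np.float64(0.4), np.float64(1.4), np.float64(2.3), np.float64(3.0), np.float64(2.9), np.float64(3.1), np.float64(3.5)]
0.02 [np.float64(0.4), np.float64(2.0), np.float64(2.8), np.float64(2.6), np.float64(3.1), np.float64(3.3), np.float64(3.1), np.float64(3.1)]
0.03 [np.float64(2.3), np.float64(4.4), np.float64(5.3), np.float64(5.6), np.float64(5.1), np.float64(5.2), np.float64(4.4), np.float64(3.6)]
0.04 [np.float64(6.1), np.float64(7.0), np.float64(7.8), np.float64(8.2), np.float64(7.7), np.float64(7.7), np.float64(7.7), np.float64(7.1)]
0.05 [np.float64(12.1), np.float64(10.7), np.float64(10.4), np.float64(10.3), np.float64(10.2), np.float64(10.4), np.float64(11.1), np.float64(10.4)]
```

```bash
cat > path.py <<'E'
from clear import *
import clear as c
from sim import fk,P,sg,run,tz,LO,HI
c.bend[:]=[.581,.168,.2]; sh=np.array([0,.001,0]); c.H+=sh
W=[(-.022,0,8),(-.014,-24,4),(-.010,-48,4),(-.003,-60,4),(.005,-68,4)]
s=st["position"]+M0.apply(S0); beta=0; rows=[]; q=np.clip(st["joint_positions"],LO+1e-4,HI-1e-4); pc,Rc=st["position"],M0
seq=[]
for g,b,n in W: 
    k=best(g,b); seq.append((k[3],b,n)); print(g,b,np.round(np.array(k[:3])*1000,1))
k=seq[-1][0]; seq+= [(best(.0125,-68)[3],-68,2)]; k2=best(.0225,-68)[3]; seq+=[(k2,-68,3),(best(.035,-66)[3],-66,3),(k2+.17*u,-66,16)]
for s1,b1,n in seq:
    cl=[]
    for i in range(1,n+1):
        ss=s+(s1-s)*i/n; bb=beta+(b1-beta)*i/n; p=tcp_of(ss,bb); d=Rc.inv().apply(p-pc)*10
        rows.append(dict(dx=round(d[0],2+1),dy=round(d[1],3),dz=round(d[2],3),yaw=round((b1-beta)/n/180,4)))
        pc=p; Rc=M0*Ro.from_euler("z",bb,degrees=True); cl.append(round(clear(ss,bb)*1000,1))
    s,beta=s1,b1; print(np.round(s1,4),b1,cl)
for i in range(0,len(rows),8):
    q=run(q,[[r[k] for k in("dx","dy","dz","yaw")] for r in rows[i:i+8]],2,False); p,R=fk(q,P,sg); print(p,tz(R),q)
show(rows)
E
python3 path.py
```

```text
-0.022 0 [10.  0.  0.]
-0.014 -24 [8.1 0.  0. ]
-0.01 -48 [5.2 0.  0. ]
-0.003 -60 [6.1 4.  2. ]
0.005 -68 [ 5.8 -4.   4. ]
[0.5764 0.1895 0.2   ] 0 [np.float64(2.2), np.float64(3.3), np.float64(4.4), np.float64(5.5), np.float64(6.6), np.float64(7.8), np.float64(8.9), np.float64(10.0)]
[0.5781 0.1817 0.2   ] -24 [np.float64(9.6), np.float64(9.2), np.float64(8.7), np.float64(8.1)]
[0.5789 0.1778 0.2   ] -48 [np.float64(7.5), np.float64(6.8), np.float64(6.0), np.float64(5.2)]
[0.5843 0.1718 0.202 ] -60 [np.float64(5.0), np.float64(5.3), np.float64(5.8), np.float64(6.1)]
[0.5772 0.1665 0.2064] -68 [np.float64(6.3), np.float64(6.1), np.float64(6.0), np.float64(5.8)]
[0.5761 0.1623 0.2131] -68 [np.float64(4.5), np.float64(3.6)]
[0.5893 0.1578 0.2202] -68 [np.float64(3.0), np.float64(3.0), np.float64(3.2)]
[0.5895 0.1474 0.2276] -66 [np.float64(4.3), np.float64(5.3), np.float64(5.9)]
[0.6144 0.0403 0.3404] -66 [np.float64(5.8), np.float64(8.5), np.float64(15.4), np.float64(23.4), np.float64(31.3), np.float64(40.0), np.float64(48.9), np.float64(57.9), np.float64(66.8), np.float64(75.7), np.
[... 2724 characters left out ...]
dy": -0.089, "dz": -0.031, "yaw": 0.0}, {"dx": 0.027, "dy": -0.089, "dz": -0.031, "yaw": 0.0}, {"dx": 0.027, "dy": -0.089, "dz": -0.031, "yaw": 0.0}, {"dx": 0.027, "dy": -0.089, "dz": -0.031, "yaw": 0.0}, {"dx": 0.027, "dy": -0.089, "dz": -0.031, "yaw": 0.0}]
[{"dx": 0.027, "dy": -0.089, "dz": -0.031, "yaw": 0.0}, {"dx": 0.027, "dy": -0.089, "dz": -0.031, "yaw": 0.0}, {"dx": 0.027, "dy": -0.089, "dz": -0.031, "yaw": 0.0}, {"dx": 0.027, "dy": -0.089, "dz": -0.031, "yaw": 0.0}, {"dx": 0.027, "dy": -0.089, "dz": -0.031, "yaw": 0.0}, {"dx": 0.027, "dy": -0.089, "dz": -0.031, "yaw": 0.0}, {"dx": 0.027, "dy": -0.089, "dz": -0.031, "yaw": 0.0}, {"dx": 0.027, "dy": -0.089, "dz": -0.031, "yaw": 0.0}]
```

{"name": "apply_moves", "arguments": {
  "targets": [
    {"dx": -0.006,"dy": -0.005,"dz": -0.01,"yaw": 0},
    {"dx": -0.006,"dy": -0.005,"dz": -0.01,"yaw": 0},
    {"dx": -0.006,"dy": -0.005,"dz": -0.01,"yaw": 0},
    {"dx": -0.006,"dy": -0.005,"dz": -0.01,"yaw": 0},
    {"dx": -0.006,"dy": -0.005,"dz": -0.01,"yaw": 0},
    {"dx": -0.006,"dy": -0.005,"dz": -0.01,"yaw": 0},
    {"dx": -0.006,"dy": -0.005,"dz": -0.01,"yaw": 0},
    {"dx": -0.006,"dy": -0.005,"dz": -0.01,"yaw": 0}
  ],
  "grip_force": 60
}}

```text
time: 16.45
position: [0.5351, 0.1998, 0.1712]
tool_rot: [0.107, 0.924, -0.041, 0.366]
wrist_force: [-0.0, -0.7, -1.7]
opening: 0.0092
finger_force: 60.4
```

```bash
python3 meas.py
```

```text
scene 995 y med -0.005526996368650508
((-29.630687713623047, 32.50684356689453), (125.16326141357422, 152.49708557128906), 46.11579513549805)
plane [-0.005  -0.0052 -0.0052]
side 1275 y med 0.003303394709796035
((-28.61001968383789, 31.50908660888672), (124.77430725097656, 150.17572021484375), 46.918155670166016)
plane [-0.0027  0.002   0.003 ]
t 16.65 p [0.5351 0.1998 0.1711] j [-0.8226  0.4543  0.0088  2.2814  1.6204  0.6296 -0.9611] F [ 0.0202  0.558  -0.1205] M [ 0.1901  0.919  -0.0066] open 0.009240235465143421 ff 60.368358716368675
x [-0.7093  0.1672 -0.6848] y [0.2271 0.9739 0.0026] z [ 0.6673 -0.1537 -0.7288] tilt 43.21778655066619 az z -12.971821565562305
```

The template is lifted clear: the wrist reads about its weight and it hasn't slipped in the grip. Next is the lean.

{"name": "apply_moves", "arguments": {
  "targets": [
    {"dx": -0.008,"dy": -0.072,"dz": 0.006,"yaw": -0.0333},
    {"dx": -0.006,"dy": -0.072,"dz": 0.006,"yaw": -0.0333},
    {"dx": -0.004,"dy": -0.072,"dz": 0.006,"yaw": -0.0333},
    {"dx": -0.002,"dy": -0.072,"dz": 0.006,"yaw": -0.0333},
    {"dx": -0.001,"dy": -0.063,"dz": 0.003,"yaw": -0.0333},
    {"dx": 0,"dy": -0.063,"dz": 0.003,"yaw": -0.0333},
    {"dx": 0.001,"dy": -0.063,"dz": 0.003,"yaw": -0.0333},
    {"dx": 0.002,"dy": -0.062,"dz": 0.003,"yaw": -0.0333}
  ]
}}

```text
time: 17.45
position: [0.5405, 0.1478, 0.182]
tool_rot: [-0.28, 0.887, -0.187, 0.317]
wrist_force: [0.6, 0.2, -0.8]
opening: 0.0095
finger_force: 60.3
```

```bash
cat > upd.py <<'E'
# re-anchor clear.py: beta stays counted from the upright hold
t=open("clear.py").read()
t=t.replace('M0=Ro.from_quat(st["tool_rot"])','M0=Ro.from_quat([0.107,0.924,-0.041,0.366]); MN=Ro.from_quat(st["tool_rot"]); BN=np.degrees((M0.inv()*MN).as_rotvec()[2])')
t=t.replace("bend=np.array([.581,.167,.2])","bend=np.array([.581,.168,.2])").replace('st["position"]+M0.apply(S0),"clear now",clear(st["position"]+M0.apply(S0),0,True)','st["position"]+MN.apply(S0),"beta",BN,"clear now",clear(st["position"]+MN.apply(S0),BN,True)')
i=t.index("    B=[0"); t=t[:i]; open("clear.py","w").write(t)
p=open("path.py").read(); i=p.index("c.bend[:]"); j=p.index("W=["); k=p.index("s=st["); l=p.index("seq=[]")
p=p[:i]+"import sys\nW=eval(sys.argv[1])\n"+'s=st["position"]+MN.apply(S0); beta=BN; rows=[]; q=np.clip(st["joint_positions"],LO+1e-4,HI-1e-4); pc,Rc=st["position"],MN\nprint("now",s,beta,clear(s,beta,True))\n'+p[l:]
i=p.index("k=seq[-1]"); j=p.index("for s1,b1,n"); p=p[:i]+p[j:]
open("path.py","w").write(p)
E
python3 upd.py; python3 -c "
from h import *
pose()"; python3 path.py "[(-.003,-60,4),(.005,-68,4),(.0125,-68,2),(.0225,-68,3),(.035,-66,3)]"
```

```text
t 17.45 p [0.5405 0.1478 0.182 ] j [-0.8133  0.4083  0.1296  2.34    1.7473  0.541  -0.1612] F [ 0.5825  0.1975 -0.8012] M [ 0.1183  0.9305 -0.0349] open 0.009452237001436332 ff 60.30791290104389
x [-0.6422 -0.6146 -0.4581] y [-0.3774  0.7737 -0.5088] z [ 0.6672 -0.1539 -0.7288] tilt 43.21091088398476 az z -12.986634069596938
now [0.5793 0.1772 0.1997] -48.22388540574725 (np.float64(0.004927890938890881), np.float64(0.031852580098746544))
-0.003 -60 [6.1 4.  2. ]
0.005 -68 [ 5.8 -4.   4. ]
0.0125 -68 [ 3.6 -6.   6. ]
0.0225 -68 [3.2 6.  6. ]
0.035 -66 [5.9 4.  4. ]
[0.5843 0.1718 0.202 ] -60 [np.float64(5.2), np.float64(5.5), np.float64(5.8), np.float64(6.1)]
[0.5772 0.1665 0.2064] -68 [np.float64(6.3), np.float64(6.1), np.float64(6.0), np.float64(5.8)]
[0.5761 0.1623 0.2131] -68 [np.float64(4.5), np.float64(3.6)]
[0.5893 0.1578 0.2202] -68 [np.float64(3.0), np.float64(3.0), np.float64(3.2)]
[0.5895 0.1474 0.2276] -66 [np.float64(4.3), np.float64(5.3), np.float64(5.9)]
[0.5389 0.1409 0.1742] [ 43.2283 -12.7998] [-0.7987  0.3593  0.1806  2.3509  1.7501  0.4981  0.2438]
[0.5502 0.1228 
[... 305 characters left out ...]
aw": -0.0164}, {"dx": 0.016, "dy": -0.024, "dz": -0.018, "yaw": -0.0111}, {"dx": 0.016, "dy": -0.023, "dz": -0.018, "yaw": -0.0111}, {"dx": 0.016, "dy": -0.023, "dz": -0.018, "yaw": -0.0111}, {"dx": 0.017, "dy": -0.022, "dz": -0.018, "yaw": -0.0111}]
[{"dx": 0.012, "dy": -0.029, "dz": -0.025, "yaw": 0.0}, {"dx": 0.012, "dy": -0.029, "dz": -0.025, "yaw": 0.0}, {"dx": -0.015, "dy": -0.048, "dz": 0.014, "yaw": 0.0}, {"dx": -0.015, "dy": -0.048, "dz": 0.014, "yaw": 0.0}, {"dx": -0.015, "dy": -0.048, "dz": 0.014, "yaw": 0.0}, {"dx": 0.022, "dy": -0.028, "dz": -0.012, "yaw": 0.0037}, {"dx": 0.022, "dy": -0.028, "dz": -0.012, "yaw": 0.0037}, {"dx": 0.022, "dy": -0.029, "dz": -0.012, "yaw": 0.0037}]
```

{"name": "apply_moves", "arguments": {
  "targets": [
    {"dx": -0.002,"dy": -0.044,"dz": 0.006,"yaw": -0.0164},
    {"dx": -0.002,"dy": -0.044,"dz": 0.006,"yaw": -0.0164},
    {"dx": -0.001,"dy": -0.044,"dz": 0.006,"yaw": -0.0164},
    {"dx": 0,"dy": -0.044,"dz": 0.006,"yaw": -0.0164},
    {"dx": 0.016,"dy": -0.024,"dz": -0.018,"yaw": -0.0111},
    {"dx": 0.016,"dy": -0.023,"dz": -0.018,"yaw": -0.0111},
    {"dx": 0.016,"dy": -0.023,"dz": -0.018,"yaw": -0.0111},
    {"dx": 0.016,"dy": -0.022,"dz": -0.018,"yaw": -0.0111}
  ]
}}

```text
time: 18.25
position: [0.5464, 0.1257, 0.1988]
tool_rot: [-0.427, 0.826, -0.238, 0.281]
wrist_force: [-0.6, 0.4, -0.9]
opening: 0.0091
finger_force: 60.3
```

```bash
python3 - <<'E'
from h import *
pose(); a=vision.get_image("scene"); b=vision.get_image("side")
f=lambda x,s: cv2.resize(x[:,:,::-1],s,interpolation=cv2.INTER_CUBIC)
cv2.imwrite("pics/l1.png",np.hstack([f(a["pixels"][130:220,190:290],(400,360)),f(b["pixels"][190:280,215:315],(400,360))]))
E
python3 path.py "[(.0125,-68,2),(.0225,-68,3),(.035,-66,3)]"
```

```text
t 18.25 p [0.5464 0.1257 0.1988] j [-0.824   0.3664  0.2103  2.3455  1.7506  0.4867  0.2371] F [-0.5959  0.4113 -0.8958] M [0.2408 0.8778 0.0348] open 0.009067704655702662 ff 60.30845381319523
x [-0.478  -0.8388 -0.2605] y [-0.5713  0.5222 -0.6332] z [ 0.6672 -0.1539 -0.7288] tilt 43.21425216158425 az z -12.9857053241022
now [0.5771 0.1667 0.2067] -67.7956951433518 (np.float64(0.005475745997786982), np.float64(0.02674676467781377))
0.0125 -68 [ 3.6 -6.   6. ]
0.0225 -68 [3.2 6.  6. ]
0.035 -66 [5.9 4.  4. ]
[0.5761 0.1623 0.2131] -68 [np.float64(4.6), np.float64(3.6)]
[0.5893 0.1578 0.2202] -68 [np.float64(3.0), np.float64(3.0), np.float64(3.2)]
[0.5895 0.1474 0.2276] -66 [np.float64(4.3), np.float64(5.3), np.float64(5.9)]
[0.5523 0.1244 0.1933] [ 43.2412 -12.7991] [-0.7895  0.3179  0.2386  2.3371  1.7146  0.4505  0.3104]
[{"dx": 0.013, "dy": -0.03, "dz": -0.023, "yaw": -0.0006}, {"dx": 0.013, "dy": -0.03, "dz": -0.023, "yaw": -0.0006}, {"dx": -0.015, "dy": -0.048, "dz": 0.014, "yaw": 0.0}, {"dx": -0.015, "dy": -0.048, "dz": 0.014, "yaw": 0.0}, {"dx": -0.015, "dy": -0.048, "dz": 0.014, "yaw": 0.0}, {"dx": 0.022, "dy": -0.028, "dz": -0.012, "yaw": 0.0037}, {"dx": 0.022, "dy": -0.028, "dz": -0.012, "yaw": 0.0037}, {"dx": 0.022, "dy": -0.029, "dz": -0.012, "yaw": 0.0037}]
```

View pics/l1.png

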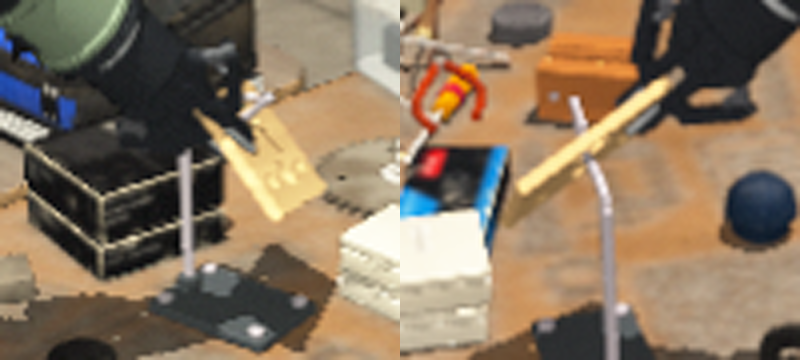

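The crop shows the plate leaning with the rod through its slot, at about (262,105) on the left and (590,155) on the right, and the wrist force is near zero. Now I'll draw it off along the rise.

{"name": "apply_moves", "arguments": {
  "targets": [
    {"dx": 0.013,"dy": -0.03,"dz": -0.023,"yaw": 0},
    {"dx": 0.013,"dy": -0.03,"dz": -0.023,"yaw": 0},
    {"dx": -0.015,"dy": -0.048,"dz": 0.014,"yaw": 0},
    {"dx": -0.015,"dy": -0.048,"dz": 0.014,"yaw": 0},
    {"dx": -0.015,"dy": -0.048,"dz": 0.014,"yaw": 0},
    {"dx": 0.022,"dy": -0.028,"dz": -0.012,"yaw": 0.0037},
    {"dx": 0.022,"dy": -0.028,"dz": -0.012,"yaw": 0.0037},
    {"dx": 0.022,"dy": -0.029,"dz": -0.012,"yaw": 0.0037}
  ]
}}

```text
time: 19.15
position: [0.5578, 0.107, 0.2187]
tool_rot: [-0.411, 0.834, -0.233, 0.285]
wrist_force: [-0.3, -0.1, -0.4]
opening: 0.0093
finger_force: 60.3
```

```bash
python3 meas.py; python3 path.py "[(.055,-66,3),(.11,-66,5)]"
```

```text
scene 0 y med nan
side 403 y med 0.002270772689728369
((-29.29928970336914, 31.933578491210938), (127.64702606201172, 148.5709228515625), 47.68250274658203)
plane [0.0272 0.0306 0.0015]
t 19.35 p [0.5579 0.1073 0.2187] j [-0.799   0.3237  0.2486  2.3268  1.7019  0.4458  0.3175] F [ 0.5524 -0.8557 -1.3015] M [ 0.1566  0.9481 -0.0071] open 0.009305657262700379 ff 60.349411368370056
x [-0.4984 -0.8192 -0.2836] y [-0.5534  0.5525 -0.6233] z [ 0.6673 -0.1537 -0.7288] tilt 43.21721947967437 az z -12.972070612216257
now [0.5896 0.1473 0.2276] -65.76533343748214 (np.float64(0.005922639713399153), np.float64(0.02897200572906596))
0.055 -66 [13.1  8.   0. ]
0.11 -66 [ 56.1   8.  -12. ]
[0.597  0.1316 0.2389] -66 [np.float64(7.3), np.float64(9.0), np.float64(13.1)]
[0.6069 0.0853 0.2693] -66 [np.float64(19.5), np.float64(27.8), np.float64(36.5), np.float64(46.1), np.float64(56.1)]
[0.5735 0.0654 0.2356] [ 43.2352 -12.7882] [-0.702   0.2118  0.329   2.3265  1.6458  0.3477  0.5558]
[{"dx": 0.02, "dy": -0.067, "dz": -0.003, "yaw": -0.0004}, {"dx": 0.02, "dy": -0.067, "dz": -0.003, "yaw": -0.0004}, {"dx": 0.02, "dy": -0.067, "dz": -0.003, "yaw": -0.0004}, {"dx": 0.049, "dy": -0.1, "dz": -0.017, "yaw": 0.0}, {"dx": 0.049, "dy": -0.1, "dz": -0.017, "yaw": 0.0}, {"dx": 0.049, "dy": -0.1, "dz": -0.017, "yaw": 0.0}, {"dx": 0.049, "dy": -0.1, "dz": -0.017, "yaw": 0.0}, {"dx": 0.049, "dy": -0.1, "dz": -0.017, "yaw": 0.0}]
  return _methods._mean(a, axis=axis, dtype=dtype,
  ret = ret.dtype.type(ret / rcount)
```

{"name": "apply_moves", "arguments": {
  "targets": [
    {"dx": 0.02,"dy": -0.067,"dz": -0.005,"yaw": 0},
    {"dx": 0.02,"dy": -0.067,"dz": -0.01,"yaw": 0},
    {"dx": 0.025,"dy": -0.08,"dz": -0.03,"yaw": 0},
    {"dx": 0.04,"dy": -0.12,"dz": -0.05,"yaw": 0},
    {"dx": 0.05,"dy": -0.16,"dz": -0.06,"yaw": 0},
    {"dx": 0.05,"dy": -0.2,"dz": -0.06,"yaw": 0},
    {"dx": 0.05,"dy": -0.2,"dz": -0.06,"yaw": 0},
    {"dx": 0.05,"dy": -0.2,"dz": -0.06,"yaw": 0}
  ]
}}

```text
time: 20.15
position: [0.5812, 0.026, 0.3037]
tool_rot: [-0.412, 0.834, -0.233, 0.285]
wrist_force: [-0.5, 0.5, -1.8]
opening: 0.0094
finger_force: 60.3
```

```bash
cat > torest.py <<'E'
from clear import *
from sim import fk,P,sg,run,tz,LO,HI
import sys
pose(st); print("beta",BN)
rest=np.array([.560,-.275,.018]); h=float(sys.argv[1]); n=int(sys.argv[2])
# plate upright: centre target in world
s=MN*Ro.from_euler("z",-BN,degrees=True); M=s.as_matrix(); 
lev=-np.degrees(np.arctan2(-M[2,1],-M[2,0])) if False else np.degrees(np.arctan2(M[2,1],M[2,0]))
lev=(lev+90)%180-90; yaw=-BN+lev; s=MN*Ro.from_euler("z",yaw,degrees=True); print("upright y",s.as_matrix()[:,1],"yaw",yaw)
c=rest+[0,0,.06+h]; p=c-s.apply(C0); print("tcp target",p)
rows=plan(p,yaw,n,st); q=np.clip(st["joint_positions"],LO+1e-4,HI-1e-4)
for i in range(0,n,8):
    q=run(q,[[r[k] for k in("dx","dy","dz","yaw")] for r in rows[i:i+8]],2,False); pp,R=fk(q,P,sg); print(pp,tz(R),R.as_matrix()[:,1],q)
show(rows)
E
python3 torest.py .15 24
```

```text
t 20.15 p [0.5812 0.026  0.3037] j [-0.7111  0.1414  0.3829  2.2501  1.2908  0.3438  0.9785] F [-0.5411  0.4542 -1.7585] M [ 0.1865  0.9263 -0.014 ] open 0.009356228935356752 ff 60.32965041697025
x [-0.4983 -0.8192 -0.2839] y [-0.553   0.5526 -0.6236] z [ 0.6677 -0.1537 -0.7284] tilt 43.249068328502986 az z -12.964174036413098
beta -65.75542515508778
upright y [ 0.2243  0.9745 -0.    ] yaw 65.51760908774543
tcp target [ 0.5183 -0.2644  0.2312]
[ 0.5791 -0.0424  0.2655] [ 43.2271 -12.8038] [-0.3282  0.8186 -0.4714] [-0.5388  0.1151  0.4772  2.3354  1.7118  0.16    0.3683]
[ 0.5569 -0.1343  0.2402] [ 43.6285 -13.9615] [-0.0452  0.9636 -0.2635] [ 0.5139  0.1359 -0.3864  2.3636  2.3186  0.16   -0.4086]
[ 0.5352 -0.231   0.2168] [ 43.6207 -14.0244] [ 0.2349  0.972  -0.0073] [ 1.1667  0.2654 -0.8313  2.347   2.6927  0.1604 -0.9033]
[{"dx": 0.121, "dy": -0.034, "dz": 0.023, "yaw": 0.0152}, {"dx": 0.119, "dy": -0.039, "dz": 0.023, "yaw": 0.0152}, {"dx": 0.117, "dy": -0.045, "dz": 0.023, "yaw": 0.0152}, {"dx": 0.115, "dy": -0.05, "dz": 0.023, "yaw": 0.0152}, {"dx": 0.112, "dy": -0.056, "dz": 
[... 404 characters left out ...]
 "yaw": 0.0152}, {"dx": 0.083, "dy": -0.094, "dz": 0.023, "yaw": 0.0152}, {"dx": 0.079, "dy": -0.097, "dz": 0.023, "yaw": 0.0152}, {"dx": 0.074, "dy": -0.101, "dz": 0.023, "yaw": 0.0152}, {"dx": 0.069, "dy": -0.104, "dz": 0.023, "yaw": 0.0152}]
[{"dx": 0.064, "dy": -0.108, "dz": 0.023, "yaw": 0.0152}, {"dx": 0.059, "dy": -0.111, "dz": 0.023, "yaw": 0.0152}, {"dx": 0.054, "dy": -0.113, "dz": 0.023, "yaw": 0.0152}, {"dx": 0.048, "dy": -0.116, "dz": 0.023, "yaw": 0.0152}, {"dx": 0.043, "dy": -0.118, "dz": 0.023, "yaw": 0.0152}, {"dx": 0.037, "dy": -0.12, "dz": 0.023, "yaw": 0.0152}, {"dx": 0.031, "dy": -0.121, "dz": 0.023, "yaw": 0.0152}, {"dx": 0.025, "dy": -0.123, "dz": 0.023, "yaw": 0.0152}]
```

The template is off the hook with no contact force. Now I'll carry it over the rest while turning it upright.

```bash
python3 torest.py .22 16; python3 torest.py .17 16 | tail -5 | head -3
```

```text
t 20.15 p [0.5812 0.026  0.3037] j [-0.7111  0.1414  0.3829  2.2501  1.2908  0.3438  0.9785] F [-0.5411  0.4542 -1.7585] M [ 0.1865  0.9263 -0.014 ] open 0.009356228935356752 ff 60.32965041697025
x [-0.4983 -0.8192 -0.2839] y [-0.553   0.5526 -0.6236] z [ 0.6677 -0.1537 -0.7284] tilt 43.249068328502986 az z -12.964174036413098
beta -65.75542515508778
upright y [ 0.2243  0.9745 -0.    ] yaw 65.51760908774543
tcp target [ 0.5183 -0.2644  0.3012]
[ 0.5663 -0.0844  0.2925] [ 43.2336 -14.4658] [-0.1861  0.9052 -0.382 ] [-0.3072  0.0293  0.321   2.3499  1.4132  0.16    0.5698]
[ 0.5231 -0.2069  0.3156] [ 42.4946 -19.7289] [ 0.275   0.9596 -0.0596] [-0.8115 -0.1136  1.0668  2.3684  1.0337  0.16    0.6313]
[{"dx": 0.169, "dy": -0.078, "dz": 0.003, "yaw": 0.0227}, {"dx": 0.163, "dy": -0.089, "dz": 0.003, "yaw": 0.0227}, {"dx": 0.156, "dy": -0.101, "dz": 0.003, "yaw": 0.0227}, {"dx": 0.148, "dy": -0.112, "dz": 0.003, "yaw": 0.0227}, {"dx": 0.14, "dy": -0.122, "dz": 0.003, "yaw": 0.0227}, {"dx": 0.131, "dy": -0.132, "dz": 0.003, "yaw": 0.0227}, {"dx": 0.121, "dy": -0.141, "dz": 0.003, "yaw": 0.0227}, {"dx": 0.111, "dy": -0.149, "dz": 0.003, "yaw": 0.0227}]
[{"dx": 0.1, "dy": -0.157, "dz": 0.003, "yaw": 0.0227}, {"dx": 0.088, "dy": -0.163, "dz": 0.003, "yaw": 0.0227}, {"dx": 0.077, "dy": -0.169, "dz": 0.003, "yaw": 0.0227}, {"dx": 0.064, "dy": -0.174, "dz": 0.003, "yaw": 0.0227}, {"dx": 0.052, "dy": -0.178, "dz": 0.003, "yaw": 0.0227}, {"dx": 0.039, "dy": -0.182, "dz": 0.003, "yaw": 0.0227}, {"dx": 0.026, "dy": -0.184, "dz": 0.003, "yaw": 0.0227}, {"dx": 0.013, "dy": -0.185, "dz": 0.003, "yaw": 0.0227}]
tcp target [ 0.5183 -0.2644  0.2512]
[ 0.5667 -0.0836  0.2638] [ 43.6955 -14.58  ] [-0.1824  0.9042 -0.3861] [-0.1917  0.0878  0.2081  2.3569  1.8658  0.16    0.1081]
[ 0.5328 -0.2194  0.2322] [ 45.0214 -16.8071] [ 0.2546  0.9664 -0.0357] [ 0.8667  0.1686 -0.5548  2.3644  2.8403  0.16   -1.1418]
```

```bash
cat > via.py <<'E'
from clear import *
from sim import fk,P,sg,run,tz,LO,HI
def go(q,p,yaw,n):
    pp,R=fk(q,P,sg); rows=plan(p,yaw,n,dict(position=pp,tool_rot=R.as_quat())); mj=9
    for r in rows: q=run(q,[[r[k] for k in("dx","dy","dz","yaw")]],2,False); mj=min(mj,q[5])
    return q,mj
q0=np.clip(st["joint_positions"],LO+1e-4,HI-1e-4)
end=np.array([.5183,-.2644,.085])
for via in ([.6,-.25,.45],[.65,-.25,.40],[.7,-.26,.35],[.60,-.26,.35],[.65,-.27,.25],[.75,-.25,.25],[.52,-.26,.55],[.58,-.15,.2]):
    q,m1=go(q0,via,65.5,16); R1=fk(q,P,sg)[1]; q,m2=go(q,end+[0,0,.08],0,16); R2=fk(q,P,sg)[1]; q,m3=go(q,end,0,16); p,R=fk(q,P,sg)
    print(via,tz(R1),round(m1,2),"|",tz(R2),round(m2,2),"|",p,tz(R),"ylev",R.as_matrix()[2,1].round(3),round(m3,2),q)
E
python3 via.py
```

```text
[0.6, -0.25, 0.45] [ 43.3015 -12.8424] 0.26 | [ 34.2232 -10.7315] 0.16 | [ 0.5202 -0.271   0.149 ] [26.1134 -5.2391] ylev 0.062 0.16 [ 0.5575  0.3421 -0.127   2.2563 -0.7664  0.16    2.52  ]
[0.65, -0.25, 0.4] [ 43.3079 -12.8898] 0.17 | [ 34.2241 -10.1328] 0.16 | [ 0.5194 -0.2723  0.1482] [26.2024 -4.2864] ylev 0.068 0.16 [ 0.5991  0.3453 -0.1645  2.2559 -0.7521  0.16    2.52  ]
[0.7, -0.26, 0.35] [ 42.7902 -14.0858] 0.16 | [ 41.7962 -14.3771] 0.16 | [ 0.5181 -0.2642  0.0859] [ 41.7892 -14.3729] ylev -0.013 0.44 [ 1.3868  0.8927 -1.1142  2.4172  2.4413  0.6984 -0.2761]
[0.6, -0.26, 0.35] [ 42.2168 -14.7819] 0.16 | [ 33.5862 -11.5261] 0.16 | [ 0.5214 -0.2704  0.1464] [25.6648 -6.449 ] ylev 0.053 0.16 [ 0.5018  0.3476 -0.0752  2.2536 -0.7792  0.16    2.52  ]
[0.65, -0.27, 0.25] [ 43.8998 -17.9542] 0.16 | [ 43.8634 -17.9667] 0.17 | [ 0.5191 -0.2647  0.085 ] [ 43.7679 -17.9092] ylev -0.045 0.47 [ 1.0657  0.6829 -0.716   2.43    2.7975  0.6392 -0.8151]
[0.75, -0.25, 0.25] [ 43.3131 -14.7882] 0.16 | [ 43.2448 -14.7985] 0.16 | [ 0.5186 -0.2639  0.0858] [ 43.2396 -14.7955] ylev -0.017 0.4 [ 1.2903  0.8016 -0.9679  2.4243  2.6224  0.6516 -0.5091]
[0.52, -0.26, 0.55] [ 43.2812 -12.8072] 0.34 | [ 36.5834 -11.2496] 0.16 | [ 0.4789 -0.238   0.1999] [ 29.068  -12.0925] ylev 0.015 0.16 [ 0.1559  0.1598  0.239   2.3775 -0.8468  0.16    2.52  ]
[0.58, -0.15, 0.2] [ 43.162  -12.9161] 0.16 | [ 43.1549 -12.9553] 0.21 | [ 0.5178 -0.2651  0.0845] [ 43.151  -12.9476] ylev -0.001 0.28 [ 0.8403  0.5881 -0.3884  2.4029  3.2074  0.532  -1.2725]
```

```bash
python3 - <<'E'
from h import *
im=vision.get_image("scene"); C=cloud(im,np.ones((420,560),bool)); im=vision.get_image("side"); C=np.vstack([C,cloud(im,np.ones((420,560),bool))])
for x in np.arange(.55,1.01,.05):
    print(round(x,2),[round(float(C[(abs(C[:,0]-x)<.025)&(abs(C[:,1]-y)<.025)&(C[:,2]<.6),2].max(initial=-1)),2) for y in np.arange(-.45,.11,.05)])
E
sed -i 's/^for via in .*/for via in ([.70,-.2,.24],[.70,-.25,.22],[.72,-.2,.2],[.66,-.2,.22]):/' via.py; python3 via.py
```

```text
0.55 [0.01, 0.01, 0.06, 0.07, 0.07, 0.06, 0.01, 0.01, 0.29, 0.42, 0.42, 0.02]
0.6 [0.03, 0.01, 0.06, 0.06, 0.07, 0.01, 0.01, 0.01, 0.27, 0.37, 0.35, 0.34]
0.65 [0.03, 0.03, 0.03, 0.01, 0.05, 0.06, 0.04, 0.04, 0.04, 0.26, 0.31, 0.33]
0.7 [0.03, 0.01, 0.05, 0.05, 0.06, 0.06, 0.06, 0.04, 0.04, 0.04, 0.27, 0.31]
0.75 [0.1, 0.1, 0.08, 0.04, 0.04, 0.05, 0.05, 0.04, 0.04, 0.04, 0.08, 0.08]
0.8 [0.11, 0.1, 0.08, 0.05, 0.04, 0.05, 0.01, 0.01, 0.09, 0.01, 0.01, 0.01]
0.85 [0.11, 0.09, 0.1, 0.12, 0.12, 0.1, 0.09, 0.04, 0.1, 0.08, 0.04, 0.02]
0.9 [0.12, 0.12, 0.1, 0.11, 0.11, 0.1, 0.1, 0.07, 0.1, 0.08, 0.08, 0.03]
0.95 [0.11, 0.11, 0.07, 0.09, 0.08, 0.1, 0.09, 0.07, 0.1, 0.08, 0.07, 0.03]
1.0 [0.08, 0.09, 0.08, 0.1, 0.04, 0.09, 0.09, 0.03, 0.1, 0.08, 0.04, 0.02]
[0.7, -0.2, 0.24] [ 43.4474 -13.7982] 0.16 | [ 43.4051 -13.8202] 0.17 | [ 0.5187 -0.2651  0.0856] [ 43.4006 -13.8173] ylev -0.007 0.36 [ 1.2521  0.7585 -0.8944  2.4167  2.7159  0.6016 -0.6196]
[0.7, -0.25, 0.22] [ 43.733  -14.9004] 0.16 | [ 43.703  -14.9158] 0.17 | [ 0.5185 -0.2643  0.0856] [ 43.6982 -14.9128] ylev -0.016 0.39 [ 1.2429  0.7666 -0.9011  2.4258  2.699   0.6372 -0.6119]
[0.72, -0.2, 0.2] [ 43.4461 -13.5591] 0.16 | [ 43.4195 -13.5861] 0.17 | [ 0.5187 -0.2646  0.0847] [ 43.4157 -13.5825] ylev -0.005 0.32 [ 1.1559  0.6979 -0.7685  2.4121  2.8468  0.5655 -0.7966]
[0.66, -0.2, 0.22] [ 43.52   -13.7875] 0.16 | [ 43.4964 -13.8123] 0.17 | [ 0.5186 -0.2648  0.0847] [ 43.4925 -13.8088] ylev -0.007 0.33 [ 1.165   0.705  -0.7819  2.4142  2.831   0.5747 -0.777 ]
```

```bash
python3 - <<'E'
from h import *
show(plan([.70,-.25,.22],65.5,16))
E
```

```text
[{"dx": 0.119, "dy": -0.103, "dz": 0.115, "yaw": 0.0227}, {"dx": 0.111, "dy": -0.111, "dz": 0.115, "yaw": 0.0227}, {"dx": 0.103, "dy": -0.119, "dz": 0.115, "yaw": 0.0227}, {"dx": 0.094, "dy": -0.126, "dz": 0.115, "yaw": 0.0227}, {"dx": 0.085, "dy": -0.132, "dz": 0.115, "yaw": 0.0227}, {"dx": 0.075, "dy": -0.138, "dz": 0.115, "yaw": 0.0227}, {"dx": 0.065, "dy": -0.143, "dz": 0.115, "yaw": 0.0227}, {"dx": 0.055, "dy": -0.147, "dz": 0.115, "yaw": 0.0227}]
[{"dx": 0.044, "dy": -0.151, "dz": 0.115, "yaw": 0.0227}, {"dx": 0.033, "dy": -0.153, "dz": 0.115, "yaw": 0.0227}, {"dx": 0.022, "dy": -0.155, "dz": 0.115, "yaw": 0.0227}, {"dx": 0.011, "dy": -0.157, "dz": 0.115, "yaw": 0.0227}, {"dx": -0.0, "dy": -0.157, "dz": 0.115, "yaw": 0.0227}, {"dx": -0.011, "dy": -0.157, "dz": 0.115, "yaw": 0.0227}, {"dx": -0.022, "dy": -0.155, "dz": 0.115, "yaw": 0.0227}, {"dx": -0.033, "dy": -0.153, "dz": 0.115, "yaw": 0.0227}]
```

{"name": "apply_moves", "arguments": {
  "targets": [
    {"dx": 0.12,"dy": -0.1,"dz": 0.115,"yaw": 0.0227},
    {"dx": 0.11,"dy": -0.11,"dz": 0.115,"yaw": 0.0227},
    {"dx": 0.1,"dy": -0.12,"dz": 0.115,"yaw": 0.0227},
    {"dx": 0.094,"dy": -0.126,"dz": 0.115,"yaw": 0.0227},
    {"dx": 0.085,"dy": -0.13,"dz": 0.115,"yaw": 0.0227},
    {"dx": 0.075,"dy": -0.14,"dz": 0.115,"yaw": 0.0227},
    {"dx": 0.065,"dy": -0.143,"dz": 0.115,"yaw": 0.0227},
    {"dx": 0.055,"dy": -0.147,"dz": 0.115,"yaw": 0.0227}
  ]
}}

```text
time: 21.05
position: [0.6397, -0.1069, 0.2601]
tool_rot: [-0.165, 0.915, -0.145, 0.338]
wrist_force: [0.1, 0.3, -0.2]
opening: 0.0094
finger_force: 60.4
```

```bash
python3 - <<'E'
from h import *
pose(); s=monitor.state(); M=Ro.from_quat(s["tool_rot"]).as_matrix(); print("yaw to level", (np.degrees(np.arctan2(M[2,1],M[2,0]))+90)%180-90)
show(plan([.70,-.25,.22],32.7,8))
E
sed -i 's/^for via in .*/for via in ([.70,-.25,.22],[.66,-.25,.22],[.65,-.27,.2],[.60,-.2,.2]):/;s/go(q0,via,65.5,16)/go(q0,via,32.7,8)/' via.py; python3 via.py
```

```text
t 21.05 p [ 0.6397 -0.1069  0.2601] j [ 0.0013  0.2994 -0.0071  2.1625  1.9293  0.1696  0.0509] F [ 0.0992  0.2717 -0.1955] M [0.2093 0.856  0.0191] open 0.009389867058634248 ff 60.355238020420074
x [-0.7169 -0.4002 -0.5709] y [-0.2047  0.9036 -0.3763] z [ 0.6665 -0.1529 -0.7297] tilt 43.139229058829784 az z -12.917378588929463
yaw to level 33.387867645170274
[{"dx": 0.046, "dy": -0.158, "dz": 0.114, "yaw": 0.0227}, {"dx": 0.035, "dy": -0.161, "dz": 0.114, "yaw": 0.0227}, {"dx": 0.023, "dy": -0.163, "dz": 0.114, "yaw": 0.0227}, {"dx": 0.012, "dy": -0.164, "dz": 0.114, "yaw": 0.0227}, {"dx": -0.0, "dy": -0.165, "dz": 0.114, "yaw": 0.0227}, {"dx": -0.012, "dy": -0.164, "dz": 0.114, "yaw": 0.0227}, {"dx": -0.024, "dy": -0.163, "dz": 0.114, "yaw": 0.0227}, {"dx": -0.035, "dy": -0.161, "dz": 0.114, "yaw": 0.0227}]
[0.7, -0.25, 0.22] [ 43.1666 -12.8139] 0.16 | [ 43.1354 -12.8224] 0.17 | [ 0.5186 -0.265   0.0855] [ 43.1304 -12.8193] ylev -0.007 0.37 [ 1.3273  0.8123 -0.9843  2.4141  2.6302  0.6131 -0.473 ]
[0.66, -0.25, 0.22] [ 43.188  -12.8976] 0.16 | [ 43.1648 -12.906 ] 0.17 | [ 0.5187 -0.2652  0.0855] [ 43.1599 -12.9029] ylev -0.008 0.36 [ 1.3175  0.8037 -0.971   2.4138  2.6439  0.6087 -0.493 ]
[0.65, -0.27, 0.2] [ 43.2059 -12.9529] 0.16 | [ 43.19   -12.9611] 0.17 | [ 0.5188 -0.2643  0.0853] [ 43.1854 -12.9579] ylev -0.008 0.34 [ 1.2762  0.7702 -0.9175  2.4127  2.6989  0.5898 -0.5732]
[0.6, -0.2, 0.2] [ 43.1037 -12.791 ] 0.17 | [ 43.0936 -12.8094] 0.2 | [ 0.5182 -0.2646  0.0842] [ 43.0901 -12.8051] ylev -0.007 0.28 [ 1.1036  0.665  -0.6946  2.4045  2.9327  0.5312 -0.8893]
```

```bash
sed -i 's/^for via in .*/for via in ([.62,-.3,.27],[.64,-.3,.3],[.6,-.27,.3],[.6,-.33,.25],[.56,-.28,.25],[.68,-.36,.25]):/;s/32.7,8/33.4,8/' via.py; python3 via.py
```

```text
[0.62, -0.3, 0.27] [ 44.8003 -18.4609] 0.16 | [ 44.7736 -18.4683] 0.18 | [ 0.521  -0.2668  0.0853] [ 44.5759 -18.3583] ylev -0.047 0.52 [ 0.9374  0.6432 -0.5622  2.43    2.9213  0.6407 -0.991 ]
[0.64, -0.3, 0.3] [ 43.8153 -18.459 ] 0.16 | [ 43.7487 -18.4585] 0.16 | [ 0.5194 -0.2658  0.0854] [ 43.6481 -18.4   ] ylev -0.047 0.53 [ 1.106   0.7032 -0.771   2.43    2.7397  0.654  -0.7458]
[0.6, -0.27, 0.3] [ 43.9703 -19.5322] 0.16 | [ 43.9194 -19.5411] 0.16 | [ 0.5203 -0.2658  0.0849] [ 43.7887 -19.4736] ylev -0.057 0.52 [ 1.0078  0.6664 -0.665   2.43    2.798   0.6497 -0.8553]
[0.6, -0.33, 0.25] [ 46.4138 -18.2998] 0.16 | [ 46.3806 -18.2914] 0.18 | [ 0.5249 -0.2687  0.0862] [ 45.8808 -18.0506] ylev -0.045 0.46 [ 0.7246  0.6117 -0.3085  2.43    3.1172  0.6666 -1.2552]
[0.56, -0.28, 0.25] [ 45.6981 -16.7383] 0.16 | [ 45.6927 -16.7413] 0.17 | [ 0.5217 -0.2663  0.0861] [ 45.3782 -16.5563] ylev -0.032 0.42 [ 0.8218  0.6165 -0.405   2.43    3.0961  0.6396 -1.1887]
[0.68, -0.36, 0.25] [ 45.0256 -18.1747] 0.16 | [ 44.9866 -18.1716] 0.18 | [ 0.5212 -0.2666  0.086 ] [ 44.7438 -18.0341] ylev -0.045 0.52 [ 0.9146  0.6347 -0.5314  2.43    2.9552  0.6372 -1.0309]
```

```bash
sed -i 's/^for via in .*/for via in ([.66,-.27,.25],[.66,-.27,.26],[.66,-.27,.28]):/' via.py; python3 via.py; python3 -c "
from h import *
show(plan([.66,-.27,.26],33.4,8))"
```

```text
[0.66, -0.27, 0.25] [ 43.5703 -14.2472] 0.16 | [ 43.5362 -14.25  ] 0.17 | [ 0.5183 -0.2646  0.0843] [ 43.5306 -14.2467] ylev -0.011 0.45 [ 1.3471  0.863  -1.04    2.4279  2.5741  0.6897 -0.4141]
[0.66, -0.27, 0.26] [ 43.6031 -14.5632] 0.16 | [ 43.5631 -14.5646] 0.17 | [ 0.5181 -0.2649  0.0852] [ 43.5575 -14.5614] ylev -0.014 0.46 [ 1.3504  0.8664 -1.0488  2.4298  2.5633  0.6985 -0.4041]
[0.66, -0.27, 0.28] [ 43.5985 -15.1507] 0.16 | [ 43.543  -15.1488] 0.16 | [ 0.5182 -0.2647  0.0846] [ 43.522  -15.1331] ylev -0.019 0.48 [ 1.3181  0.84   -1.0112  2.43    2.5898  0.6908 -0.4552]
[{"dx": 0.063, "dy": -0.189, "dz": 0.048, "yaw": 0.0232}, {"dx": 0.05, "dy": -0.194, "dz": 0.048, "yaw": 0.0232}, {"dx": 0.035, "dy": -0.197, "dz": 0.048, "yaw": 0.0232}, {"dx": 0.021, "dy": -0.199, "dz": 0.048, "yaw": 0.0232}, {"dx": 0.006, "dy": -0.2, "dz": 0.048, "yaw": 0.0232}, {"dx": -0.008, "dy": -0.2, "dz": 0.048, "yaw": 0.0232}, {"dx": -0.023, "dy": -0.198, "dz": 0.048, "yaw": 0.0232}, {"dx": -0.037, "dy": -0.196, "dz": 0.048, "yaw": 0.0232}]
```

{"name": "apply_moves", "arguments": {
  "targets": [
    {"dx": 0.048,"dy": -0.197,"dz": 0.03,"yaw": 0.0232},
    {"dx": 0.035,"dy": -0.2,"dz": 0.03,"yaw": 0.0232},
    {"dx": 0.02,"dy": -0.203,"dz": 0.03,"yaw": 0.0232},
    {"dx": 0.005,"dy": -0.204,"dz": 0.03,"yaw": 0.0232},
    {"dx": -0.01,"dy": -0.203,"dz": 0.03,"yaw": 0.0232},
    {"dx": -0.025,"dy": -0.202,"dz": 0.03,"yaw": 0.0232},
    {"dx": -0.04,"dy": -0.199,"dz": 0.03,"yaw": 0.0232},
    {"dx": -0.054,"dy": -0.197,"dz": 0.03,"yaw": 0.0232}
  ]
}}

```text
time: 21.85
position: [0.6601, -0.269, 0.2806]
tool_rot: [0.105, 0.924, -0.041, 0.365]
wrist_force: [-0.2, 0.9, -1.5]
opening: 0.0095
finger_force: 60.4
```

```bash
python3 - <<'E'
from h import *
pose(); s=monitor.state(); M=Ro.from_quat(s["tool_rot"]).as_matrix(); lev=(np.degrees(np.arctan2(M[2,1],M[2,0]))+90)%180-90; print("yaw to level",lev)
R=Ro.from_quat(s["tool_rot"])*Ro.from_euler("z",lev,degrees=True); C0=np.array([-.0292,-.001,.0318])
p=np.array([.560,-.275,.018+.06+.09])-R.apply(C0); print(p); show(plan(p,lev,8))
E
```

```text
t 21.85 p [ 0.6601 -0.269   0.2806] j [ 0.8251  0.4226 -0.6245  1.959   1.1866  0.177   0.5698] F [-0.2192  0.8961 -1.5141] M [0.1575 0.9435 0.0106] open 0.009483058954494226 ff 60.359240993857384
x [-0.7111  0.1633 -0.6839] y [ 0.2239  0.9746 -0.0001] z [ 0.6665 -0.1532 -0.7296] tilt 43.15006768409502 az z -12.946614709905468
yaw to level 0.011351598943207364
[ 0.5183 -0.2644  0.1712]
[{"dx": 0.221, "dy": -0.034, "dz": -0.019, "yaw": 0.0}, {"dx": 0.221, "dy": -0.034, "dz": -0.019, "yaw": 0.0}, {"dx": 0.221, "dy": -0.034, "dz": -0.019, "yaw": 0.0}, {"dx": 0.221, "dy": -0.034, "dz": -0.019, "yaw": 0.0}, {"dx": 0.221, "dy": -0.034, "dz": -0.019, "yaw": 0.0}, {"dx": 0.221, "dy": -0.034, "dz": -0.019, "yaw": 0.0}, {"dx": 0.221, "dy": -0.034, "dz": -0.019, "yaw": 0.0}, {"dx": 0.221, "dy": -0.034, "dz": -0.019, "yaw": 0.0}]
```

```bash
sed -i 's/^for via in .*/for via in ([.518,-.2644,.171],[.60,-.27,.3],[.56,-.27,.28],[.56,-.30,.28],[.60,-.33,.3],[.55,-.22,.28]):/;s/33.4,8/0,8/' via.py; python3 via.py
```

```text
[0.518, -0.2644, 0.171] [ 43.05   -12.7518] 0.16 | [ 43.0494 -12.7515] 0.39 | [ 0.5185 -0.2644  0.0848] [ 43.0437 -12.748 ] ylev 0.002 0.43 [ 1.388   0.8855 -1.0793  2.4191  2.5324  0.6683 -0.3442]
[0.6, -0.27, 0.3] [ 43.1528 -12.7912] 0.16 | [ 43.0896 -12.7635] 0.16 | [ 0.5185 -0.2644  0.0844] [ 43.0836 -12.7594] ylev 0.002 0.53 [ 1.4444  0.9778 -1.1803  2.4251  2.4406  0.7464 -0.2005]
[0.56, -0.27, 0.28] [ 43.1333 -12.7871] 0.16 | [ 43.0947 -12.7669] 0.16 | [ 0.5178 -0.265   0.0849] [ 43.0888 -12.7627] ylev 0.002 0.56 [ 1.4593  0.9988 -1.2041  2.4268  2.4203  0.7634 -0.1671]
[0.56, -0.3, 0.28] [ 43.1428 -12.7905] 0.16 | [ 43.0968 -12.7613] 0.16 | [ 0.5185 -0.2644  0.0843] [ 43.0908 -12.7571] ylev 0.002 0.58 [ 1.4611  1.0115 -1.214   2.4269  2.4123  0.7759 -0.154 ]
[0.6, -0.33, 0.3] [ 43.1715 -12.7996] 0.16 | [ 43.0947 -12.7517] 0.16 | [ 0.5184 -0.2652  0.0855] [ 43.0888 -12.7475] ylev 0.002 0.56 [ 1.4599  0.9982 -1.2058  2.4256  2.4174  0.7622 -0.1647]
[0.55, -0.22, 0.28] [ 43.0981 -12.9126] 0.16 | [ 43.0707 -12.9033] 0.19 | [ 0.5187 -0.2647  0.0854] [ 43.0648 -12.8992] ylev 0.001 0.54 [ 1.4467  0.9792 -1.1866  2.4249  2.4322  0.75   -0.1931]
```

{"name": "apply_moves", "arguments": {
  "targets": [
    {"dx": 0.221,"dy": -0.034,"dz": -0.019,"yaw": 0},
    {"dx": 0.221,"dy": -0.034,"dz": -0.019,"yaw": 0},
    {"dx": 0.221,"dy": -0.034,"dz": -0.019,"yaw": 0},
    {"dx": 0.221,"dy": -0.034,"dz": -0.019,"yaw": 0},
    {"dx": 0.221,"dy": -0.034,"dz": -0.019,"yaw": 0},
    {"dx": 0.221,"dy": -0.034,"dz": -0.019,"yaw": 0},
    {"dx": 0.221,"dy": -0.034,"dz": -0.019,"yaw": 0},
    {"dx": 0.221,"dy": -0.034,"dz": -0.019,"yaw": 0}
  ]
}}

```text
time: 22.65
position: [0.5256, -0.2648, 0.1769]
tool_rot: [0.104, 0.924, -0.043, 0.365]
wrist_force: [-0.2, 0.1, -1.9]
opening: 0.0094
finger_force: 60.4
```

```bash
cat > fit.py <<'E'
from h import *
pose(); a=np.radians(-15.5); t=np.array([np.cos(a),np.sin(a)]); nn=np.array([-t[1],t[0]]); r0=np.array([.560,-.275])
for c in ("scene","side"):
    im,C=seg(c,"template"); k=np.linalg.norm(C-[.56,-.27,.16],axis=1)<.13; C=C[k]
    A=np.c_[C[:,0],C[:,2],np.ones(len(C))]; s=np.linalg.lstsq(A,C[:,1],rcond=None)[0]
    res=C[:,1]-A@s; g=np.abs(res)<.004; C=C[g]; s=np.linalg.lstsq(np.c_[C[:,0],C[:,2],np.ones(len(C))],C[:,1],rcond=None)[0]
    print(c,"plate n",len(C),"az",np.degrees(np.arctan(s[0])),"lean",np.degrees(np.arctan(s[1])),"n-off",np.median((C[:,:2]-r0)@nn)*1000,"t",np.percentile((C[:,:2]-r0)@t,[1,99])*1000,"z",np.percentile(C[:,2],[1,99]))
    im,C=seg(c,"rest_slot"); L=(C[:,:2]-r0)@np.c_[t,nn]*1000
    k=(C[:,2]>.052)&(C[:,2]<.07)&(np.abs(L).max(1)<70); print("  rest top t",np.percentile(L[k,0],[1,99]),"n",np.percentile(L[k,1],[1,99]), "hist n",np.histogram(L[k,1],bins=np.arange(-50,51,5))[0])
    k=(C[:,2]<.05)&(np.abs(L[:,1])<12)&(np.abs(L[:,0])<52); print("  slot interior",k.sum(),np.percentile(L[k,1],[5,50,95]) if k.sum() else 0)
    q=vision.mark_of(c,"rest_slot"); print("  mark",w(im,q[0]["at"]) if q else None)
E
python3 fit.py
```

```text
t 22.65 p [ 0.5256 -0.2648  0.1769] j [ 1.2843  0.6176 -1.0685  2.3077  2.2845  0.4426 -0.3273] F [-0.1574  0.0747 -1.9444] M [ 0.1634  0.8473 -0.0573] open 0.009400086023107702 ff 60.37656717002392
x [-0.7113  0.1606 -0.6843] y [ 0.2228  0.9749 -0.0029] z [ 0.6666 -0.1545 -0.7292] tilt 43.18008134170573 az z -13.0511542591063
scene plate n 1148 az -12.906717717459077 lean 0.3368822700112389 n-off -2.058720574986282 t [-68.8897  80.6727] z [0.114  0.2338]
  rest top t [-54.8427  52.9379] n [-48.7657  42.4336] hist n [58 49 41 41 42 35 23  0  0  0  1 25 56 40 37 35 36 38 17  2]
  slot interior 112 [ 3.6629  8.5112 11.0512]
  mark [ 0.5609 -0.283   0.0192]
side plate n 577 az -12.652001634180513 lean 0.6840362986606522 n-off 6.103963126762508 t [-63.3303  80.6884] z [0.1161 0.235 ]
  rest top t [-53.5008  54.4674] n [-45.0142  49.9786] hist n [ 3 10 14 13 11 20 21 31 15  1  1  0  7 14 13 17 12 23 30 17]
  slot interior 3 [-11.4468  -9.3377  -0.0701]
  mark [ 0.5626 -0.2739  0.0177]
```

{"name": "apply_moves", "arguments": {
  "targets": [
    {"dx": 0.042,"dy": -0.003,"dz": 0.034,"yaw": 0},
    {"dx": 0.042,"dy": -0.003,"dz": 0.034,"yaw": 0},
    {"dx": 0.042,"dy": -0.003,"dz": 0.034,"yaw": 0},
    {"dx": 0.042,"dy": -0.003,"dz": 0.034,"yaw": 0},
    {"dx": 0.042,"dy": -0.003,"dz": 0.034,"yaw": 0},
    {"dx": 0.042,"dy": -0.003,"dz": 0.034,"yaw": 0},
    {"dx": 0.042,"dy": -0.003,"dz": 0.034,"yaw": 0},
    {"dx": 0.042,"dy": -0.003,"dz": 0.034,"yaw": 0}
  ]
}}

```text
time: 23.95
position: [0.5198, -0.2668, 0.1343]
tool_rot: [0.103, 0.924, -0.044, 0.365]
wrist_force: [0.2, -0.1, -1.7]
opening: 0.0095
finger_force: 60.3
```

```bash
python3 - <<'E'
from h import *
pose(); im=vision.get_image("wrist"); save(im,"w3")
q=vision.mark_of("wrist","rest_slot"); print([ (x["confidence"],w(im,x["at"])) for x in q[:1]])
E
```

```text
t 23.95 p [ 0.5198 -0.2668  0.1343] j [ 1.2803  0.749  -1.0704  2.3362  2.383   0.5678 -0.3478] F [ 0.2142 -0.1451 -1.7048] M [ 0.2502  0.8884 -0.0052] open 0.009505205658767913 ff 60.33096134662628
x [-0.712   0.1595 -0.6839] y [ 0.2231  0.9748 -0.0049] z [ 0.6658 -0.1561 -0.7296] tilt 43.14666588238164 az z -13.19243790075363
[(0.72, array([ 0.5593, -0.2744,  0.0182]))]
```

View pics/w3.png

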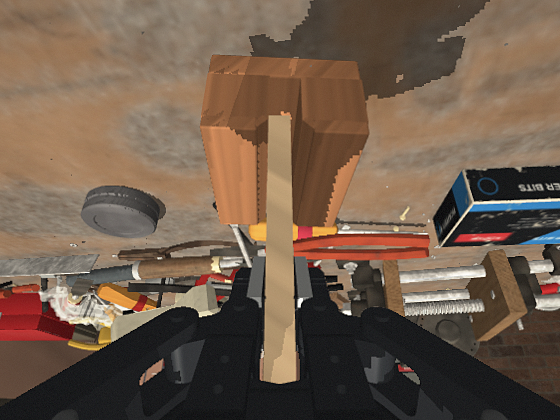

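```bash
python3 - <<'E'
from h import *
im=vision.get_image("wrist"); save(im,"w4"); C=cloud(im,np.ones((420,560),bool))
for az in (-15.5,):
    a=np.radians(az); t=np.array([np.cos(a),np.sin(a)]); nn=np.array([-t[1],t[0]]); L=(C[:,:2]-[.560,-.275])@np.c_[t,nn]*1000
    for lo,hi in ((-52,-40),(-40,-20),(-20,0),(0,20),(20,40),(40,52)):
        k=(L[:,0]>lo)&(L[:,0]<hi)&(np.abs(L[:,1])<60)&(C[:,2]>.057)&(C[:,2]<.066); n=np.sort(L[k,1]); 
        if len(n)<20: continue
        m=np.abs(n)<25; g=np.diff(n); i=np.argmax(np.where((n[:-1]>-25)&(n[1:]<25),g,0)); print((lo,hi),len(n),"edges",n[[0,-1]].round(1),"gap",n[i].round(1),n[i+1].round(1),"z",np.median(C[k,2]).round(4))
    k=(np.abs(L[:,1])<20)&(C[:,2]>.071)&(C[:,2]<.19)&(np.abs(L[:,0])<75)&(L[:,0]<-60)
    print("plate near edge n",np.percentile(L[k,1],[2,50,98]),"t",np.percentile(L[k,0],[2,50]),"zmin",C[k,2].min(),k.sum())
    k=(L[:,0]>-60)&(L[:,0]<-50)&(np.abs(L[:,1])<60)&(C[:,2]<.05)&(C[:,2]>.02); n=L[k,1]; print("end face hist",np.histogram(n,bins=np.arange(-50,52,4)))
s=monitor.state(); M=Ro.from_quat(s["tool_rot"]); c=s["position"]+M.apply([-.0292,-.001,.0318]); print("plate centre kin",(c[:2]-[.56,-.275])@np.c_[t,nn]*1000,"bottom",c[2]-.06)
b=cv2.imread("pics/w4.png")[50:240,190:390]; cv2.imwrite("pics/w4c.png",cv2.resize(b,(600,570),interpolation=cv2.INTER_CUBIC))
E
```

```text
(-52, -40) 1653 edges [-45.7  43.8] gap -14.0 12.2 z 0.0598
(-40, -20) 2241 edges [-45.8  44. ] gap -14.6 12.6 z 0.0598
(-20, 0) 1760 edges [-46.   43.8] gap -14.7 12.2 z 0.0599
(0, 20) 1417 edges [-46.2  43.8] gap -14.8 12.2 z 0.0599
(20, 40) 1140 edges [-46.1  43.6] gap -14.9 12.1 z 0.0599
(40, 52) 589 edges [-45.8  43.4] gap -15.0 12.4 z 0.0599
plate near edge n [-17.0119  -4.9094  12.0646] t [-74.9767 -74.2327] zmin 0.07121573016260627 5738
end face hist (array([  2, 273, 275, 280, 271, 275, 271, 269, 270, 269,  14,   0,   0,
         0, 158, 266, 262, 262, 257, 264, 270, 266, 259, 149,   0]), array([-50, -46, -42, -38, -34, -30, -26, -22, -18, -14, -10,  -6,  -2,
         2,   6,  10,  14,  18,  22,  26,  30,  34,  38,  42,  46,  50]))
plate centre kin [ 2.0995 -1.6559] bottom 0.07112276143752291
```

View pics/w4c.png

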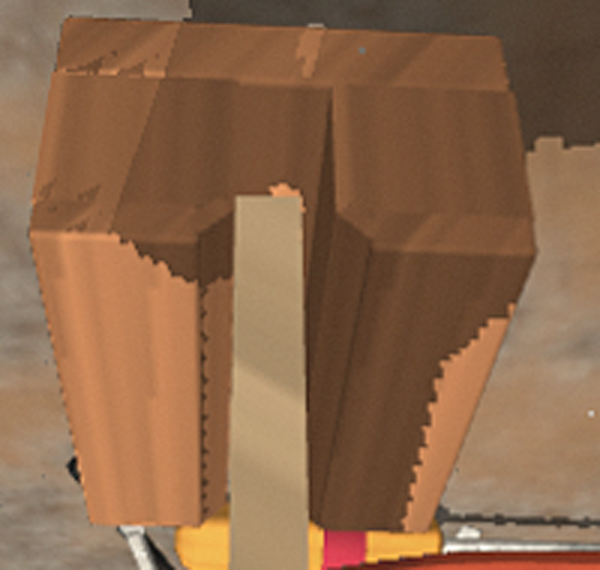

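The wrist crop shows the plate's lower edge over the slot and slightly left of centre at the near end, as the 2.4° heading difference predicts. The slot centre is at n = -1.05 mm and the plate at -1.7 mm, so it fits, and I'll lower it.

{"name": "apply_moves", "arguments": {
  "targets": [
    {"dx": 0.024,"dy": 0.001,"dz": 0.0235,"yaw": 0.0003},
    {"dx": 0.024,"dy": 0.001,"dz": 0.0235,"yaw": 0.0003},
    {"dx": 0.024,"dy": 0.001,"dz": 0.0235,"yaw": 0.0003},
    {"dx": 0.024,"dy": 0.001,"dz": 0.0235,"yaw": 0.0003},
    {"dx": 0.024,"dy": 0.001,"dz": 0.0235,"yaw": 0.0003},
    {"dx": 0.024,"dy": 0.001,"dz": 0.0235,"yaw": 0.0003},
    {"dx": 0.024,"dy": 0.001,"dz": 0.0235,"yaw": 0.0003},
    {"dx": 0.024,"dy": 0.001,"dz": 0.0235,"yaw": 0.0003}
  ]
}}

```text
time: 24.9
position: [0.519, -0.2657, 0.1076]
tool_rot: [0.107, 0.924, -0.042, 0.365]
wrist_force: [0.8, -0.1, -1.7]
opening: 0.0089
finger_force: 60.3
```

```bash
cat > now.py <<'E'
from h import *
pose(); a=np.radians(-15.7); t=np.array([np.cos(a),np.sin(a)]); nn=np.array([-t[1],t[0]])
s=monitor.state(); M=Ro.from_quat(s["tool_rot"]); c=s["position"]+M.apply([-.0292,-.001,.0318]); o=(c[:2]-[.56,-.275])@np.c_[t,nn]*1000; print("plate centre t,n",o,"n err",o[1]+1.05,"bottom",c[2]-.06)
d=np.r_[-o[0]*t/1000+(-1.05-o[1])*nn/1000,.0175-(c[2]-.06)]; print("tool shift to seat (x100mm)",M.inv().apply(d)*10)
E
python3 now.py
```

```text
t 24.9 p [ 0.519  -0.2657  0.1076] j [ 1.2679  0.8306 -1.0616  2.3464  2.4366  0.6416 -0.3618] F [ 0.8273 -0.0777 -1.6973] M [0.2137 0.9115 0.0398] open 0.008930281331727854 ff 60.33389858901501
x [-0.7103  0.1668 -0.6839] y [0.2284 0.9736 0.0003] z [ 0.6659 -0.156  -0.7296] tilt 43.147900084092676 az z -13.184194081045472
plate centre t,n [ 1.0464 -1.2974] n err -0.24738266159928957 bottom 0.04439567596570658
tool shift to seat (x100mm) [0.1915 0.0029 0.1892]
```

{"name": "apply_moves", "arguments": {
  "targets": [
    {"dx": 0.024,"dy": 0,"dz": 0.0235,"yaw": 0},
    {"dx": 0.024,"dy": 0,"dz": 0.0235,"yaw": 0},
    {"dx": 0.024,"dy": 0,"dz": 0.0235,"yaw": 0},
    {"dx": 0.024,"dy": 0,"dz": 0.0235,"yaw": 0},
    {"dx": 0.024,"dy": 0,"dz": 0.0235,"yaw": 0},
    {"dx": 0.024,"dy": 0,"dz": 0.0235,"yaw": 0},
    {"dx": 0.024,"dy": 0,"dz": 0.0235,"yaw": 0},
    {"dx": 0.022,"dy": 0,"dz": 0.022,"yaw": 0}
  ]
}}

```text
time: 25.7
position: [0.5181, -0.2652, 0.0823]
tool_rot: [0.106, 0.923, -0.043, 0.366]
wrist_force: [-35.8, 7.7, 61.4]
opening: 0.0096
finger_force: 70.5
```

```bash
python3 now.py
```

```text
t 25.7 p [ 0.5181 -0.2652  0.0823] j [ 1.2568  0.9068 -1.0464  2.3529  2.4932  0.7065 -0.3664] F [-35.7691   7.7077  61.4367] M [-0.711  -2.1321 -0.1584] open 0.00958504901592696 ff 70.45339234900894
x [-0.7092  0.1641 -0.6856] y [ 0.2268  0.9739 -0.0015] z [ 0.6675 -0.1566 -0.728 ] tilt 43.284525791631644 az z -13.201181550116836
plate centre t,n [ 0.0618 -0.9402] n err 0.10976765879747796 bottom 0.019209562332005214
tool shift to seat (x100mm) [ 0.0122 -0.001   0.012 ]
```

{"name": "apply_moves", "arguments": {
  "targets": [
    {"dx": -0.003,"dy": 0,"dz": -0.003,"yaw": 0},
    {"dx": -0.003,"dy": 0,"dz": -0.003,"yaw": 0},
    {"dx": -0.003,"dy": 0,"dz": -0.003,"yaw": 0},
    {"dx": -0.002,"dy": 0,"dz": -0.002,"yaw": 0},
    {"dx": 0,"dy": 0,"dz": 0,"yaw": 0},
    {"dx": 0,"dy": 0,"dz": 0,"yaw": 0},
    {"dx": 0,"dy": 0,"dz": 0,"yaw": 0},
    {"dx": 0,"dy": 0,"dz": 0,"yaw": 0}
  ]
}}

```text
time: 26.5
position: [0.5179, -0.2655, 0.0828]
tool_rot: [0.107, 0.924, -0.042, 0.365]
wrist_force: [0.1, -0.5, -1.6]
opening: 0.0095
finger_force: 60.4
```

```bash
python3 now.py
```

```text
t 26.5 p [ 0.5179 -0.2655  0.0828] j [ 1.257   0.9032 -1.0458  2.3514  2.4883  0.7011 -0.3662] F [ 0.1077 -0.4547 -1.5973] M [ 0.2279  0.9265 -0.0272] open 0.009535086317481475 ff 60.441792234778404
x [-0.7103  0.1668 -0.6839] y [0.2284 0.9736 0.0002] z [ 0.6658 -0.156  -0.7296] tilt 43.145317257536846 az z -13.189074359130707
plate centre t,n [-0.0025 -1.3941] n err -0.34406108787124334 bottom 0.019592716814694017
tool shift to seat (x100mm) [0.0142 0.0034 0.0154]
```

{"name": "apply_moves", "arguments": {
  "targets": [
    {"dx": 0,"dy": 0,"dz": 0,"yaw": 0},
    {"dx": 0,"dy": 0,"dz": 0,"yaw": 0},
    {"dx": 0,"dy": 0,"dz": 0,"yaw": 0},
    {"dx": 0,"dy": 0,"dz": 0,"yaw": 0},
    {"dx": 0,"dy": 0,"dz": 0,"yaw": 0},
    {"dx": 0,"dy": 0,"dz": 0,"yaw": 0},
    {"dx": 0,"dy": 0,"dz": 0,"yaw": 0},
    {"dx": 0,"dy": 0,"dz": 0,"yaw": 0}
  ],
  "fingers": 70
}}

```text
time: 27.3
position: [0.518, -0.2656, 0.0829]
tool_rot: [0.107, 0.924, -0.042, 0.365]
wrist_force: [0.1, 0.4, 0.2]
opening: 0.0598
finger_force: 0.0
```

```bash
python3 fit.py 2>&1 | grep -v "rest top\|interior\|mark"; cat > via2.py <<'E'
from clear import *
from sim import fk,P,sg,run,tz,LO,HI
q=np.clip(st["joint_positions"],LO+1e-4,HI-1e-4)
for i in range(2):
    q=run(q,[[0,0,-.15,0]]*8,2,False); p,R=fk(q,P,sg); print(p,tz(R),R.as_matrix()[:,1],q)
E
python3 via2.py
```

```text
t 27.3 p [ 0.518  -0.2656  0.0829] j [ 1.257   0.9031 -1.0458  2.3514  2.4882  0.7012 -0.3661] F [0.0531 0.3736 0.1593] M [0.1446 0.6705 0.0134] open 0.05982728442217678 ff 0.0
x [-0.7103  0.1667 -0.6839] y [0.2284 0.9736 0.0001] z [ 0.6659 -0.1561 -0.7295] tilt 43.15131976959986 az z -13.197220759638354
scene plate n 665 az -13.42796220288173 lean 0.2410221817093295 n-off -4.7064686908682685 t [-75.5248  73.1194] z [0.0489 0.1401]
side plate n 376 az -13.063918374462547 lean 0.4466229948183929 n-off 3.0368374925934827 t [-73.0397  72.8967] z [0.0517 0.1402]
[ 0.4936 -0.2381  0.1696] [ 42.3909 -12.4761] [0.2229 0.9748 0.0065] [ 1.0845  0.3217 -0.6831  2.43    3.0945  0.2622 -1.2456]
[ 0.4694 -0.2494  0.2425] [ 42.7318 -12.2126] [0.2186 0.9758 0.0067] [ 0.7688  0.0526 -0.3204  2.43    4.272   0.16   -2.52  ]
```

The template stands on its own: lean is about 0.3°, its top is at z = 0.140, and the wrist carries no load. I'll lift the open fingers straight up off it.

{"name": "apply_moves", "arguments": {
  "targets": [
    {"dx": -0.04,"dy": 0,"dz": -0.043,"yaw": 0},
    {"dx": -0.06,"dy": 0,"dz": -0.064,"yaw": 0},
    {"dx": -0.08,"dy": 0,"dz": -0.085,"yaw": 0},
    {"dx": -0.08,"dy": 0,"dz": -0.085,"yaw": 0},
    {"dx": -0.08,"dy": 0,"dz": -0.085,"yaw": 0},
    {"dx": -0.08,"dy": 0,"dz": -0.085,"yaw": 0},
    {"dx": -0.08,"dy": 0,"dz": -0.085,"yaw": 0},
    {"dx": -0.08,"dy": 0,"dz": -0.085,"yaw": 0}
  ]
}}

```text
time: 28.6
position: [0.5181, -0.2654, 0.1689]
tool_rot: [0.107, 0.924, -0.042, 0.366]
wrist_force: [-1.1, 0.0, 0.1]
opening: 0.0597
finger_force: 0.0
```

{"name": "apply_moves", "arguments": {
  "targets": [
    {"dx": -0.08,"dy": 0,"dz": -0.085,"yaw": 0},
    {"dx": -0.08,"dy": 0,"dz": -0.085,"yaw": 0},
    {"dx": -0.08,"dy": 0,"dz": -0.085,"yaw": 0},
    {"dx": -0.08,"dy": 0,"dz": -0.085,"yaw": 0},
    {"dx": -0.05,"dy": 0,"dz": -0.05,"yaw": 0},
    {"dx": 0,"dy": 0,"dz": 0,"yaw": 0},
    {"dx": 0,"dy": 0,"dz": 0,"yaw": 0},
    {"dx": 0,"dy": 0,"dz": 0,"yaw": 0}
  ]
}}

```text
time: 29.4
position: [0.5182, -0.2655, 0.2208]
tool_rot: [0.107, 0.924, -0.042, 0.365]
wrist_force: [-0.8, 0.1, -0.1]
opening: 0.0595
finger_force: 0.0
```

```bash
python3 fit.py 2>&1 | grep -v "rest top\|interior\|mark"; python3 - <<'E'
from h import *
a=vision.get_image("scene"); b=vision.get_image("side")
cv2.imwrite("pics/end.png",cv2.resize(np.hstack([a["pixels"][140:380,200:480],b["pixels"][120:360,150:430]])[:,:,::-1],(800,343)))
for t in ("knob","stone","grip","tape","tin"):
    q=vision.mark_of("scene",t); print(t,w(a,q[0]["at"]) if q else None)
E
```

```text
t 29.4 p [ 0.5182 -0.2655  0.2208] j [ 1.3124  0.4693 -1.0503  2.2888  2.1844  0.2904 -0.295 ] F [-0.7817  0.1327 -0.0644] M [ 0.1808  0.6855 -0.0158] open 0.059534238180786875 ff 0.0
x [-0.7106  0.167  -0.6835] y [0.2282 0.9736 0.0007] z [ 0.6656 -0.1555 -0.73  ] tilt 43.116652327638604 az z -13.152064285454797
scene plate n 858 az -13.455429511297263 lean 0.4209491746785505 n-off -5.081105886609786 t [-77.1113  72.6941] z [0.05   0.1396]
side plate n 70 az -10.028367404525076 lean -23.56205518827589 n-off 39.22710524401594 t [-52.8576  55.9701] z [0.0363 0.0652]
knob [ 0.4175 -0.012  -0.0005]
stone None
grip [ 0.4155 -0.5104  0.0006]
tape [ 0.4159  0.1905 -0.0035]
tin [ 0.6435 -0.4628 -0.0031]
```

View pics/end.png

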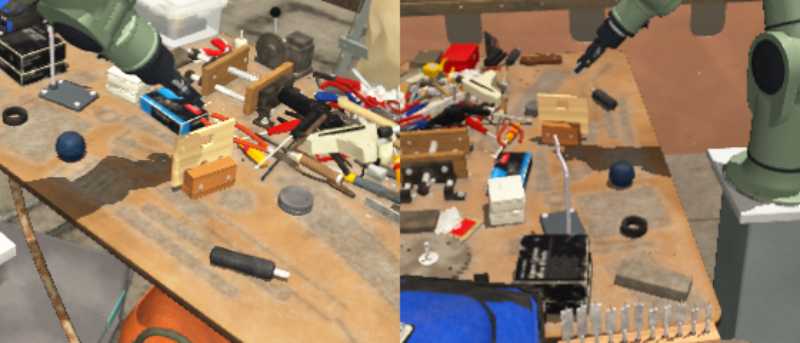

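The template stands upright and centred in the rest, at (205,155) in the left half and (562,115) in the right, with its slot at the top. The gripper is clear above it and the bystanders haven't moved, so I'll hand it in.

```bash
python3 -c "
from workcell import workorder
print(workorder.sign_off())"
```

```text
the job is handed in; nothing more can be done
None
```

The template came off the hook without touching it and now stands upright, let go, midway along the rest's slot; lowering it pressed briefly on the slot floor at about 70 N (wrist limit 120 N), the other things stayed where they were, and the job was handed in at about 30 s with no verdict returned.

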